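# Let the gauge post swing plumb and stand it on the inspection plate

## Task

Take the gauge post out of its plywood cradle: grip it firmly from above by the two round studs near its top end and lift it clear of the cradle still lying about level. Holding it in the air with the gripper pointing down, ease the grip just enough for the heavy foot to swing down until the post hangs plumb and still, then tighten the grip firmly again. Set it down on its foot in the middle of the dark steel inspection plate, let go only once it stands there, and leave the other things on the bench where they are.

Things in the scene. Friction and masses are not known exactly. Their poses are not given: they have to be found in the camera images.
- post_studs (a point): gauge post, 165 mm long, 0.36 to 0.54 kg: square steel foot 50 x 50 x 16 mm, stem 20 x 14 mm, and near the other end two round studs 16 mm across, flat-ended, 34 mm over both ends. This point is midway between the studs, 150 mm from the foot's underside. Own z runs along the post from foot to top, own y along the studs. At the start the post lies level, this point 60 mm above the bench
- post_foot (a point): centre of the underside of the gauge post's foot; own z runs along the post towards its top. The post's centre of mass lies about 44 mm along z from here. Held by its studs it stays level only in a firm grip (about 45 to 80 N a finger; 100 N is safe), begins to swing as the grip is eased, hangs within about 0.1 rad of plumb at 10 N a finger and slips out below about 4 N; all this within 1.5 mm of finger opening
- cradle: fixed plywood cradle, board 190 x 90 x 12 mm, with a low block (top 35 mm above the bench) under the foot and a forked saddle (tips 62 mm above the bench) round the middle of the stem, 62 mm from the studs' point; origin at the centre of its underside, own x towards the post's top end. The studs lie 67 mm from the origin along x, with nothing beside them but the board's top 48 mm below
- plate_top (a point): centre of the upper face of the dark steel inspection plate, 130 x 130 mm, 10 mm thick, fixed flat on the bench
- wrench: loose bystander: steel wrench, 180 mm long, lying on the bench; origin near its middle
- compound_jar: loose bystander: closed grey jar, 64 mm across, 75 mm high; origin at the centre of its underside
- cone: loose bystander: dark steel roller cone standing on its flat, 76 mm across, 48 mm high; origin at the centre of its underside
- stone: loose bystander: grey dressing stone, 100 x 35 x 22 mm, lying on the bench; origin at the centre of its underside
- button_cup: loose bystander: open steel cup, 72 mm across, 60 mm high; origin at the centre of its underside
Mind the look-alikes: they are no part of the job. There is more than one size of the part that bears post_studs; the job needs the middle-sized.

How it is judged:
By the outcome, as a careful person would: the job done as asked, in the order asked, and still so for the second after the job is handed in, with the robot touching nothing.
It also fails if it takes over 64 s, if anything falls off the work surface, if the arm or the gripper's body presses on something with over 40 N, if the wrist force passes 120 N, or if a joint passes its speed limit or range.

## Robot

A 7-joint arm with a two-finger parallel gripper is mounted at the origin on the work surface. World frame = base frame: x ahead of the robot, y to its left, z up, the work surface at z = 0. Lengths are in mm, angles in rad, forces in N, time in s.
With the tool pointing down it reaches from about 400 to 875 mm from the base axis. Payload 4.4 kg.
Tool frame: the origin (TCP) lies at the very end of the fingers, on their centre line; the grasp point (between the pads) lies 19 mm behind it; z points along the fingers, x is the direction in which the jaws open and shut, and the axes are right-handed (so a half turn about z gives the same grasp; the last joint's range is limited). The gripper opens to 85 mm and grips with 20 to 120 N. Pads are 22 mm wide; open, the fingers measure 114 mm over their backs; the gripper's body (76 mm by 85 mm) begins 54 mm behind the grasp point. The pads swing forward as they close: fully open they stand 13 mm farther back than shut.
Start: joints at [1.084, 0.628, 0.038, 1.517, -0.027, 0.996, -0.02], TCP at [265.547, -593.298, 231.313] pointing down, gripper open.
Joint ranges: [-3.06, 3.06], [-0.37, 2.12], [-1.25, 1.32], [0.18, 2.47], [-1.1, 4.24], [0.23, 1.98], [-2.94, 2.94]. Speed limits (rad/s): [2.57, 2.57, 3.14, 3.14, 3.14, 3.14, 3.14].

## Interface

Orientations are given as [roll, pitch, yaw] about the fixed x, y, z axes, in that order (R = Rz(yaw) Ry(pitch) Rx(roll)).
In Python, from cell import ctrl gives the robot as it stands.
- The arm moves only by the shell command python3 -m creep 'ROWS'. ROWS is text: rows parted by semicolons, each of 7 numbers parted by spaces: the shift along the tool's x, y, z in units of 40 mm (1.0 is 40 mm), then the turn, a rotation vector about the tool's x, y, z in degrees, then the closure, from 0 (fully open) to 1 (shut). In form: x y z rx ry rz grip; .... A call has 1 to 10 rows; each row is the pose to reach, as a shift and turn from the pose commanded when the call began, along the tool's axes at that moment; what a row does not reach only later rows make up. A row lasts 1/12 s, in which the tool goes at most 41.7 mm and 7.16 degrees, less where a joint would pass 70% of its speed; a pose out of reach is approached as far as the arm can. A call with a gripper value outside its range is refused whole. The fingers move at their own pace and stop on an object; the grip force is fixed at half the most. Time passes only in rows, so rows that repeat a pose let the fingers close. It gives the time, the measured TCP pose, the force and the opening at its end, in the units of the state.
- ctrl.read_state(): the state, without advancing time (a new reading comes with each control period).
- ctrl.get_image(name): name is "side" or "top"; returns a dict with "img" (420x560x3 uint8, red, green, blue), "vfov" (degrees; the focal length in pixels is half the picture's height over the tangent of half this angle, whatever the lens; pixels are square), "cx", "cy" (the principal point, pixels), "T" (4x4, takes a point from camera to world coordinates). Camera axes: x right, y up, looking along -z (the intrinsics and any distortion apply to the point x, -y, -z); pixel columns grow to the right and rows downward; lengths in mm; the calibration is good to about 2 mm. A picture is of the moment at which its call begins. There is no depth.
- ctrl.finish_job(): hands the job in, once; it reports no verdict.
Trained networks look in the newest picture that a camera, given by its name, has taken for a name from the list of things; names that differ only in an ending like _2 or _b are one class to them, and where a whole thing is asked for, a point or a joint stands for the part that bears it (a point fixed in the world has none). Each returns a list of dicts, best first, with "score" (0 to 1); they miss things now and then, are a little off and sometimes report something else, mostly with a low value. They report only what shows in the picture. A call takes as long as a camera call. They do not tell look-alikes from the thing itself.
- ctrl.boxes_of(camera, thing): "rect" ([left, top, right, bottom] in pixels, round what is visible of it).
- ctrl.cut_out(camera, thing): "pixels" (420x560 bool, what is visible of it) and "rect" ([left, top, right, bottom] in pixels, round what is visible of it).
The state is a dict: "clock": time; "qpos": joint angles; "qd": joint speeds; "tau": joint torques, N m; "eef_pos": TCP position; "tool_rot": TCP orientation; "force": force on the tool from outside, world axes, zero at the start; "torque": the same for the moment, N m; "width": finger opening in mm.
Only numpy, scipy, OpenCV 4.12 (cv2) and the standard library are available. Lean on these libraries where they do the work, as an engineer would, in place of code of your own. Each camera call takes 0.05 s, during which the arm holds its last target.

## Working session

There is one attempt and no reset: what is moved stays moved. The work goes in short steps, Python scripts to look and compute and a shell command to move; the robot and the scene stay as the last step left them, time stands still between calls to the robot, and variables do not carry over. Pictures are saved under pics/ and viewed, and the job is handed in when it is done.

```bash
ls; mkdir -p pics; python3 - <<'E'
from cell import ctrl
import cv2
s=ctrl.read_state(); print({k:(v if not hasattr(v,'round') else v) for k,v in s.items()})
for n in ("side","top"):
    d=ctrl.get_image(n); cv2.imwrite(f"pics/{n}0.png",d["img"][:,:,::-1])
    print(n,{k:v for k,v in d.items() if k!="img"})
E
```

```text
pics
{'clock': 0.0, 'qpos': array([ 1.08420423,  0.62932886,  0.03844267,  1.51836234, -0.02696902,
        0.99630189, -0.01995239]), 'qd': array([-7.21343767e-05, -4.04609933e-04, -5.12218249e-04, -8.56272168e-04,
        1.90335047e-04,  1.71466604e-03,  1.53033423e-03]), 'tau': array([ 1.47326311e-03, -5.63392246e+01,  1.22593246e+00, -1.93442845e+01,
        1.08363898e-02,  1.04389715e-02,  2.24264170e-05]), 'eef_pos': array([ 265.27840627, -592.72242844,  230.40211434]), 'tool_rot': array([ 3.14154246e+00,  1.88175727e-03, -1.14994026e+00]), 'force': array([-0.51642954, -0.25688459, -0.16882399]), 'torque': array([-0.0379539 , -0.01458052,  0.03548037]), 'width': 85.49173569460827}
side {'vfov': 51.61626105422023, 'cx': 278.2740630570452, 'cy': 213.26686651454227, 'T': array([[-8.99070125e-01,  2.22995717e-01, -3.76756977e-01,
         2.42302154e+00],
       [-4.37284298e-01, -4.99341343e-01,  7.47957663e-01,
         7.61388431e+02],
       [-2.13389800e-02,  8.37216300e-01,  5.46455409e-01,
         6.17732290e+02],
       [ 0.00000000e+00,  0.00000000e+00,  0.00000000e+00,
         1.00000000e+00]])}
top {'vfov': 56.911748098760924, 'cx': 280.4806663055596, 'cy': 205.33868782494162, 'T': array([[-9.99503239e-03,  9.98924736e-01, -4.52710756e-02,
         3.32224527e+02],
       [-9.99950018e-01, -9.97361869e-03,  6.98865496e-04,
        -4.46614755e+00],
       [ 2.46597585e-04,  4.52757980e-02,  9.98974495e-01,
         1.07793336e+03],
       [ 0.00000000e+00,  0.00000000e+00,  0.00000000e+00,
         1.00000000e+00]])}
```

View pics/side0.png

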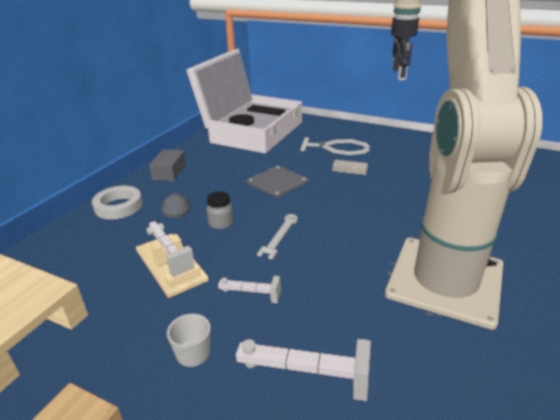

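View pics/top0.png

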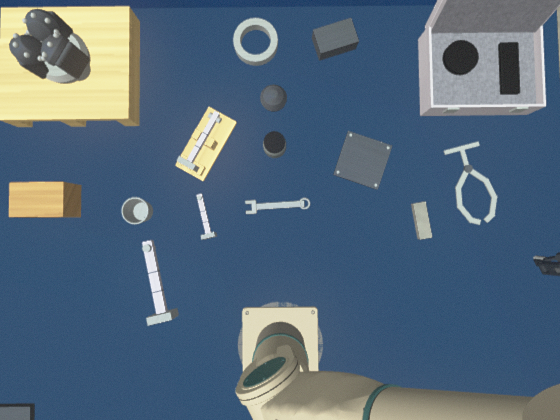

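The top view shows three posts: one in the cradle at (207,143), a small one at (205,216) and a large one at (157,283). The dark plate is at (363,160). The cradled post should be the middle-sized one, so I'll measure it and check an enlarged crop.

```bash
cat > h.py <<'E'
import numpy as np, cv2
from cell import ctrl
def cam(d):
    H=d["img"].shape[0]; f=H/2/np.tan(np.radians(d["vfov"]/2)); return f
def ray(d,u,v):
    f=cam(d); T=np.array(d["T"]); c=np.array([(u-d["cx"])/f,-(v-d["cy"])/f,-1.]); return T[:3,3],T[:3,:3]@c
def atz(d,u,v,z):
    o,r=ray(d,u,v); return o+r*(z-o[2])/r[2]
def tri(rs):
    A=np.zeros((3,3));b=np.zeros(3)
    for o,r in rs:
        r=r/np.linalg.norm(r);P=np.eye(3)-np.outer(r,r);A+=P;b+=P@o
    p=np.linalg.solve(A,b)
    return p,[np.linalg.norm((np.eye(3)-np.outer(r,r)/(r@r))@(p-o)) for o,r in rs]
def proj(d,p):
    f=cam(d);T=np.array(d["T"]);c=T[:3,:3].T@(np.array(p)-T[:3,3]);return d["cx"]+f*c[0]/-c[2],d["cy"]-f*c[1]/-c[2]
def crop(d,u,v,r,name,k=5):
    im=d["img"][max(0,v-r):v+r,max(0,u-r):u+r,::-1]; cv2.imwrite("pics/"+name,cv2.resize(im,None,fx=k,fy=k,interpolation=cv2.INTER_CUBIC))
E
python3 - <<'E'
from h import *
D={n:ctrl.get_image(n) for n in("top","side")}
for n,d in D.items():
    for t in("post_studs","cradle","plate_top"):
        for x in ctrl.cut_out(n,t)[:4]:
            m=x["pixels"]; c,s,a=cv2.minAreaRect(np.argwhere(m)[:,::-1].astype(np.float32))
            ys,xs=np.nonzero(m); print(n,t,round(x["score"],2),np.round(x["rect"]),"rect c",np.round(c,1),np.round(s,1),round(a,1),"mean",xs.mean().round(1),ys.mean().round(1), "z60/10",atz(D[n],*c,60).round(),atz(D[n],*c,10).round())
    
crop(D["top"],207,143,50,"ctop.png",6); crop(D["side"],170,255,50,"cside.png",6)
a=cv2.imread("pics/ctop.png");b=cv2.imread("pics/cside.png")
s=cv2.resize(np.hstack([a[:,:],b]),(800,400));cv2.imwrite("pics/c1.png",s)
E
```

```text
top post_studs 0.73 [140. 244. 175. 327.] rect c [160.1 281.9] [83.  30.5] 86.8 mean 156.3 286.6 z60/10 [182. 311.  60.] [174. 326.  10.]
top post_studs 0.73 [197. 192. 217. 238.] rect c [206.5 216. ] [45.5 15.4] 84.1 mean 204.7 219.2 z60/10 [352. 189.  60.] [353. 199.  10.]
top cradle 0.61 [174. 109. 238. 180.] rect c [205.9 143.9] [33.3 67.7] 29.1 mean 207.7 144.5 z60/10 [543. 191.  60.] [554. 200.  10.]
top plate_top 0.57 [334. 132. 391. 189.] rect c [362.7 160.4] [47.4 46.8] 17.9 mean 362.7 160.4 z60/10 [ 495. -224.   60.] [ 503. -235.   10.]
side post_studs 0.96 [236. 341. 371. 401.] rect c [302.7 367.2] [132.5  60. ] 2.6 mean 312.0 362.3 z60/10 [166. 368.  60.] [180. 333.  10.]
side post_studs 0.81 [148. 225. 194. 280.] rect c [172.2 245.7] [59.8 30.2] 62.4 mean 173.3 252.2 z60/10 [538. 203.  60.] [586. 153.  10.]
side post_studs 0.7 [217. 276. 283. 303.] rect c [250.5 283.1] [60.9 25.7] 13.5 mean 253.8 287.1 z60/10 [329. 237.  60.] [358. 189.  10.]
side cradle 0.75 [135. 233. 205. 301.] rect c [171.6 263.4] [64.6 43.8] 56.3 mean 168.9 267.8 z60/10 [502. 252.  60.] [547. 206.  10.]
side plate_top 0.93 [245. 167. 309. 200.] rect c [277.8 181.7] [29.1 56.7] 66.5 mean 277.6 181.4 z60/10 [ 455. -139.   60.] [ 496. -220.   10.]
```

View pics/c1.png

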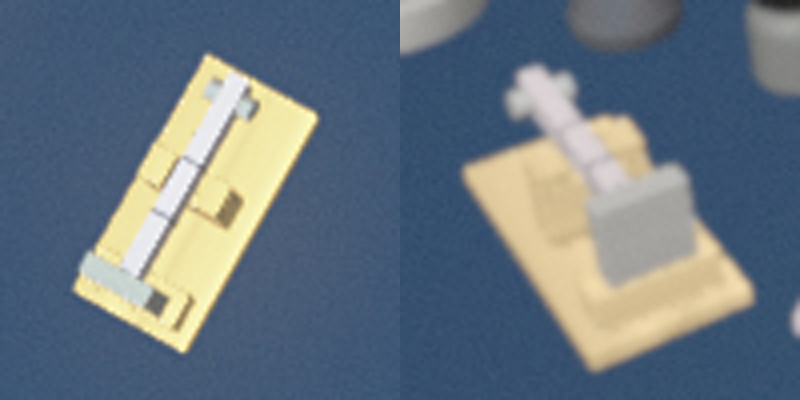

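The crop confirms it: the post in the cradle is about 165 mm long, between the other two in size, with studs at about (215,117) in top and (156,228) in side. The two views put the plate about 15 mm apart, so I'll triangulate corners of things of known size to check the calibration.

```bash
python3 - <<'E'
from h import *
D={n:ctrl.get_image(n) for n in("top","side")}
def sv(d,u,v,w,h,n,k):
    im=d["img"][v:v+h,u:u+w,::-1]; im=cv2.resize(im,None,fx=k,fy=k,interpolation=cv2.INTER_CUBIC)
    for i in range(0,w,10): cv2.putText(im,str(u+i),(i*k,8),0,.3,(0,0,255),1); cv2.line(im,(i*k,0),(i*k,h*k),(0,0,255) if 0 else (120,120,120),1)
    for i in range(0,h,10): cv2.putText(im,str(v+i),(0,i*k+8),0,.3,(0,255,255),1); cv2.line(im,(0,i*k),(w*k,i*k),(120,120,120),1)
    cv2.imwrite("pics/"+n,im)
sv(D["top"],170,100,75,85,"t_cr.png",7); sv(D["side"],130,215,80,82,"s_cr.png",7)
sv(D["top"],328,126,70,70,"t_pl.png",8); sv(D["side"],240,160,75,48,"s_pl.png",10)
# project robot base origin & tcp & plate guess
s=ctrl.read_state()
for n in D: print(n,"tcp",np.round(proj(D[n],s["eef_pos"]),1),"plate est",[np.round(proj(D[n],p),1) for p in([503,-235,10],)])
E
```

```text
top tcp [551.3 250.9] plate est [array([362.9, 160.4])]
side tcp [397.7  78.2] plate est [array([277.8, 178.8])]
```

View pics/t_cr.png

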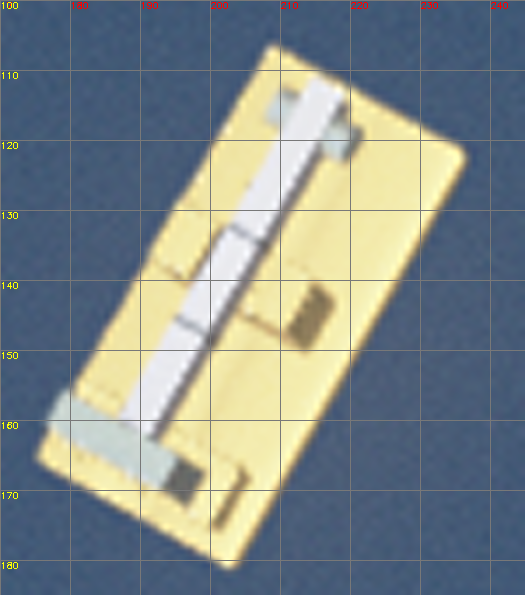

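View pics/s_cr.png

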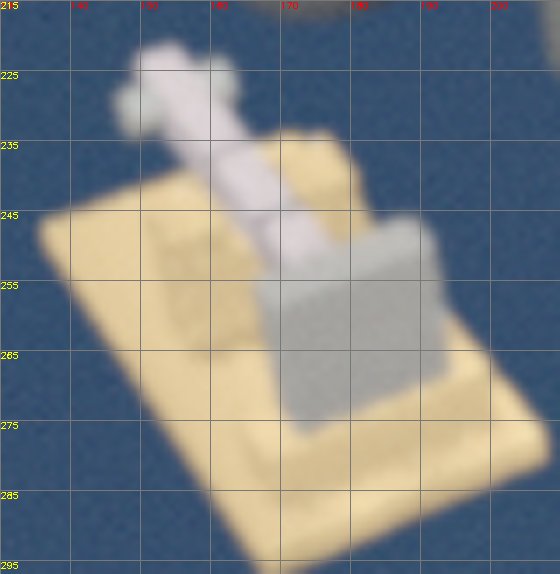

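View pics/t_pl.png

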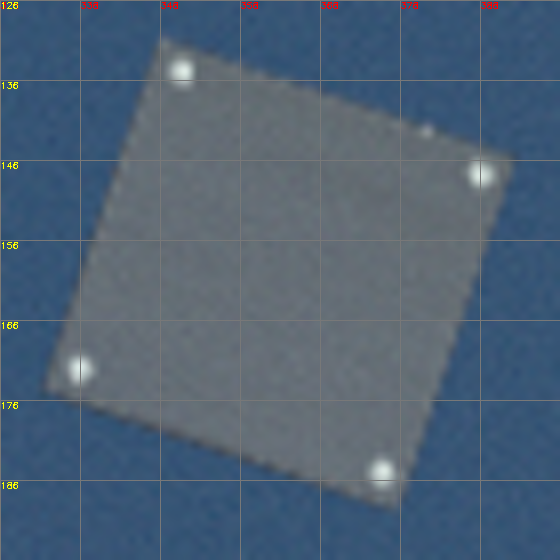

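View pics/s_pl.png

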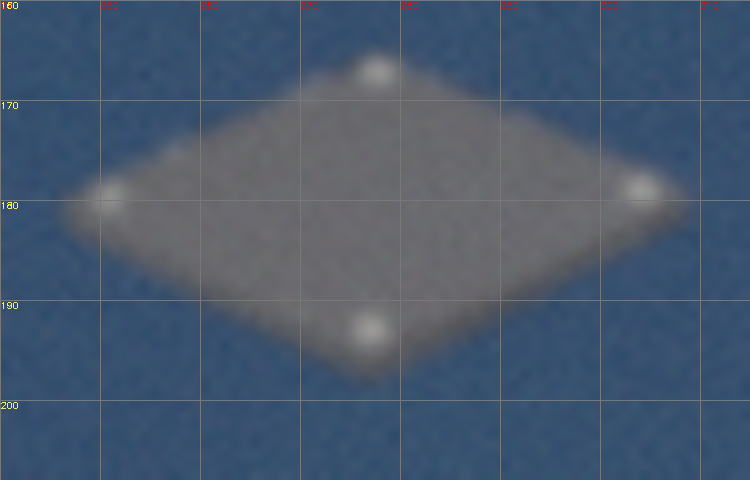

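Both plate views now agree using the four screws. In top they centre on (362.6,159.6), in side on (277,179). Next I'll triangulate the studs, foot and cradle.

```bash
python3 - <<'E'
from h import *
D={n:ctrl.get_image(n) for n in("top","side")}
t,s=D["top"],D["side"];o=.43
def T(a,b): 
    p,e=tri([ray(t,a[0]-o,a[1]-o),ray(s,b[0]-o,b[1]-o)]);return p.round(1),np.round(e,1)
print("plate",T((363.05,160.0),(277.4,179.4)))
# corr corners: top image (u,v) -> side
for a in((350.6,135),(388,147.8),(338,172.2),(375.6,185)): print("screw",atz(t,a[0]-o,a[1]-o,10).round(1),np.round(proj(s,atz(t,a[0]-o,a[1]-o,10)),1))
print("studs",T((214.6,117.7),(155.5,228.9)), T((208.9,115),(149.3,231)),T((220.3,120.4),(161.7,226.7)))
print("studs@60 top",atz(t,214.2,117.3,60).round(1),"side",atz(s,155.1,228.4,60).round(1))
# board corners z12: top pic
c=[(209,106.5),(236.5,122),(203.5,181),(175.3,165.5)]
P=[atz(t,a[0]-o,a[1]-o,12) for a in c]
for p in P: print("corner",p.round(1),np.round(proj(s,p),1))
P=np.array(P);print("ctr",P.mean(0).round(1),[np.linalg.norm(P[i]-P[i-1]).round(1) for i in range(4)])
x=(P[0]+P[1]-P[2]-P[3])/2;print("cradle yaw",np.arctan2(x[1],x[0]))
xh=x/np.linalg.norm(x);print("studs by cradle",P.mean(0)+67*xh)
# stem edges in top at z=70 (top face): left edge, right edge
L=[(213.5,112.5),(187.5,159)];R=[(218.8,115.5),(192.3,162)]
for q in(L,R):
    a=atz(t,q[0][0]-o,q[0][1]-o,67);b=atz(t,q[1][0]-o,q[1][1]-o,67);print("stem yaw",np.arctan2(*(a-b)[1::-1]),a.round(1),b.round(1))
E
```

```text
plate (array([ 505.5, -234.5,    9.3]), array([0., 0.]))
screw [ 575.8 -201.1   10. ] [250.3 179.1]
screw [ 538.8 -304.3   10. ] [277.2 166.6]
screw [ 472.1 -164.3   10. ] [276.6 192.2]
screw [ 435.5 -267.7   10. ] [303.5 178.4]
studs (array([613.7, 168.2,  60.3]), array([0.6, 0.6])) (array([619.9, 182.6,  62.2]), array([1.4, 1.4])) (array([607.3, 153.7,  58.9]), array([0., 0.]))
studs@60 top [614.3 168.6  60. ] side [613.5 167.5  60. ]
corner [659.4 192.4  12. ] [136.  246.3]
corner [614.9 116.   12. ] [172.  233.3]
corner [451.1 207.9  12. ] [207.7 275.3]
corner [495.  285.8  12. ] [167.8 292.8]
ctr [555.1 200.5  12. ] [np.float64(189.1), np.float64(88.4), np.float64(187.8), np.float64(89.4)]
cradle yaw -0.5142143472425837
studs by cradle [613.43483361 167.54968343  12.        ]
stem yaw -0.5086456276724759 [626.3 170.3  67. ] [503.4 238.9  67. ]
stem yaw -0.5174302668095097 [618.2 156.4  67. ] [495.4 226.3  67. ]
```

The measurements agree. The studs are at (614, 168, 60), against 60 mm given, and the post yaw is about −0.514. The plate centre is at (505.5, −234.5, 9.3). I'll travel at height first, turning the jaw on the way.

```bash
cat >> h.py <<'E'
from scipy.spatial.transform import Rotation as Ro
def goto(p,yaw=None):
    s=ctrl.read_state(); R=Ro.from_euler("xyz",s["tool_rot"])
    d=R.inv().apply(np.array(p)-s["eef_pos"])/40
    out=d.round(3)
    if yaw is not None:
        G=Ro.from_euler("xyz",[np.pi,0,yaw]); print("turn deg",np.degrees((R.inv()*G).as_rotvec()).round(2))
    print("t",s["clock"],"pos",s["eef_pos"].round(1),"rot",s["tool_rot"].round(4),"shift",out,"F",s["force"].round(1),"M",s["torque"].round(3),"w",round(s["width"],2))
E
python3 -m creep '-0.2 -0.22 0 0 0 -3 0; -0.53 -0.6 0 0 0 -9 0; -1.06 -1.2 0 0 0 -15 0; -1.6 -1.8 0 0 0 -21 0; -2.2 -2.5 0 0 0 -27 0; -2.8 -3.2 0 0 0 -33 0; -3.4 -3.87 0 0 0 -39 0; -4 -4.55 0 0 0 -45 0; -4.6 -5.23 0 0 0 -51 0; -5.2 -5.9 0 0 0 -57 0'
python3 -c "
from h import *
goto([614,168,200],1.057)"
```

```text
clock: 1.53
eef_pos: [396.6, -305.6, 231.7]
tool_rot: [3.141, -0.001, -0.15]
force: [0.5, 0.1, 0.0]
width: 85.4
turn deg [ 5.000e-02 -2.000e-02 -6.917e+01]
t 1.5333 pos [ 396.6 -305.6  231.7] rot [ 3.1411e+00 -8.0000e-04 -1.5030e-01] shift [  3.602 -12.52    0.788] F [0.5 0.1 0. ] M [ 0.04  -0.037 -0.005] w 85.37
```

```bash
python3 -m creep '0.22 -0.77 0 0 0 -6 0; 0.45 -1.56 0 0 0 -12 0; 0.67 -2.35 0 0 0 -18 0; 0.9 -3.13 0 0 0 -24 0; 1.12 -3.9 0 0 0 -30 0; 1.35 -4.7 0 0 0 -36 0; 1.58 -5.5 0 0 0 -42 0; 1.8 -6.26 0 0 0 -48 0; 2 -7 0 0 0 -54 0; 2.2 -7.7 0 0 0 -60 0'
python3 -c "
from h import *
goto([614,168,200],1.057)"
```

```text
clock: 2.37
eef_pos: [531.2, -14.6, 231.6]
tool_rot: [3.141, -0.0, 0.897]
force: [0.4, -0.0, -0.2]
width: 85.6
turn deg [ 0.04 -0.03 -9.14]
t 2.3667 pos [531.2 -14.6 231.6] rot [ 3.141e+00 -5.000e-04  8.975e-01] shift [ 4.86  -1.229  0.792] F [ 0.4 -0.  -0.2] M [-0.055 -0.044  0.007] w 85.55
```

```bash
python3 -m creep '0.8 -0.2 0.2 0 0 -3 0; 1.6 -0.4 0.5 0 0 -6 0; 2.4 -0.6 0.8 0 0 -9.1 0; 3.2 -0.8 1.2 0 0 -9.1 0; 3.9 -0.98 1.6 0 0 -9.1 0; 4.5 -1.13 2 0 0 -9.1 0; 4.8 -1.21 2.4 0 0 -9.1 0; 4.86 -1.23 2.7 0 0 -9.1 0; 4.86 -1.23 2.8 0 0 -9.1 0; 4.86 -1.23 2.8 0 0 -9.1 0'
python3 - <<'E'
from h import *
goto([614,168,39],1.057)
for n in("top","side"):
    d=ctrl.get_image(n); s=ctrl.read_state(); q=proj(d,s["eef_pos"]);print(n,np.round(q,1),np.round(proj(d,[614,168,60]),1))
    u,v=map(int,q); crop(d,max(u,65),max(v,65),65,f"g1_{n}.png",6)
a=cv2.imread("pics/g1_top.png");b=cv2.imread("pics/g1_side.png")
cv2.imwrite("pics/g1.png",np.hstack([cv2.resize(a,(400,400)),cv2.resize(b,(400,400))]))
E
```

```text
clock: 3.2
eef_pos: [613.3, 164.0, 118.0]
tool_rot: [-3.14, 0.003, 1.05]
force: [0.3, -0.4, -0.5]
width: 85.6
turn deg [-0.07  0.19 -0.4 ]
t 3.2 pos [613.3 164.  118. ] rot [-3.1404  0.0033  1.05  ] shift [ 0.102 -0.032  1.976] F [ 0.3 -0.4 -0.5] M [0.054 0.026 0.002] w 85.58
top [212.1 111. ] [214.4 117.4]
side [150.9 205. ] [154.8 228.5]
```

View pics/g1.png

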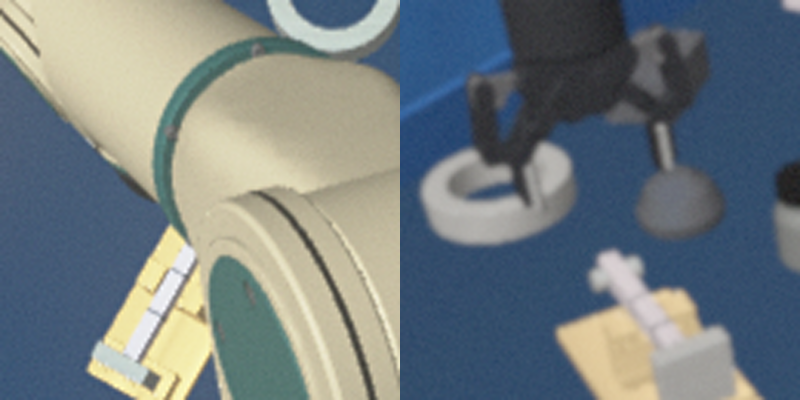

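The gripper is square above the studs, with one finger on each side. I'll go part way down, let it settle and re-read.

```bash
python3 -m creep '0 0 0.3 0 0 0 0; 0 0 0.6 0 0 0 0; 0 0 0.9 0 0 0 0; 0 0 1.1 0 0 0 0; 0 0 1.2 0 0 0 0; 0 0 1.2 0 0 0 0; 0 0 1.2 0 0 0 0'
python3 - <<'E'
from h import *
goto([614,168,39],1.057)
d=ctrl.get_image("side"); crop(d,165,215,50,"g2.png",6);print(np.round(proj(d,ctrl.read_state()["eef_pos"]),1))
E
```

```text
clock: 3.88
eef_pos: [614.2, 166.0, 71.0]
tool_rot: [-3.141, 0.0, 1.051]
force: [0.3, -0.3, 0.6]
width: 85.4
turn deg [-0.03  0.01 -0.34]
t 3.8833 pos [614.2 166.   71. ] rot [-3.1412e+00  2.0000e-04  1.0510e+00] shift [ 0.041 -0.029  0.8  ] F [ 0.3 -0.3  0.6] M [-0.005  0.03   0.016] w 85.39
[154.2 223.8]
```

View pics/g2.png

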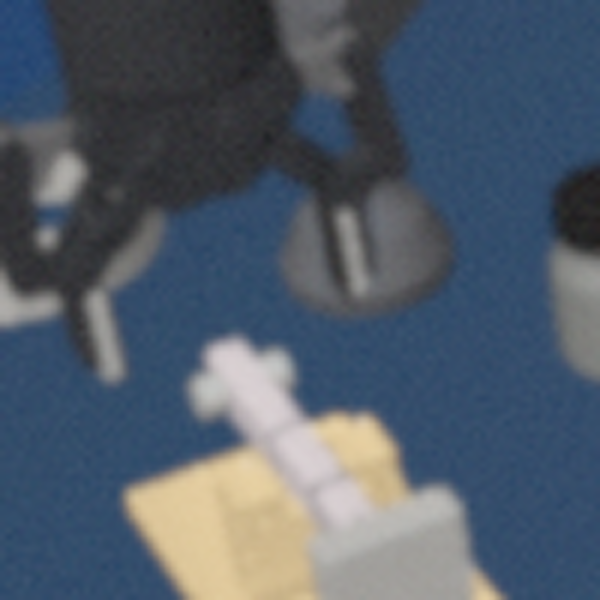

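```bash
python3 -m creep '0.04 -0.03 0.25 0 0 -0.3 0; 0.04 -0.03 0.5 0 0 -0.3 0; 0.04 -0.03 0.75 0 0 -0.3 0; 0.04 -0.03 0.85 0 0 -0.3 0; 0.04 -0.03 0.85 0 0 -0.3 0; 0.04 -0.03 0.85 0 0 -0.3 0; 0.04 -0.03 0.85 0 0 -0.3 0.3; 0.04 -0.03 0.85 0 0 -0.3 0.3; 0.04 -0.03 0.85 0 0 -0.3 0.4; 0.04 -0.03 0.85 0 0 -0.3 0.4'
python3 - <<'E'
from h import *
goto([614,168,37],1.057)
d=ctrl.get_image("side"); crop(d,165,215,50,"g3.png",6);print(np.round(proj(d,ctrl.read_state()["eef_pos"]),1))
E
```

```text
clock: 4.77
eef_pos: [614.3, 167.9, 37.7]
tool_rot: [3.141, -0.0, 1.056]
force: [-0.2, -0.3, -0.3]
width: 51.6
turn deg [ 0.03 -0.03 -0.06]
t 4.7667 pos [614.3 167.9  37.7] rot [ 3.1411e+00 -5.0000e-04  1.0560e+00] shift [-0.002 -0.008  0.018] F [-0.2 -0.3 -0.3] M [-0.011  0.021 -0.028] w 51.64
[156.4 236.4]
```

View pics/g3.png

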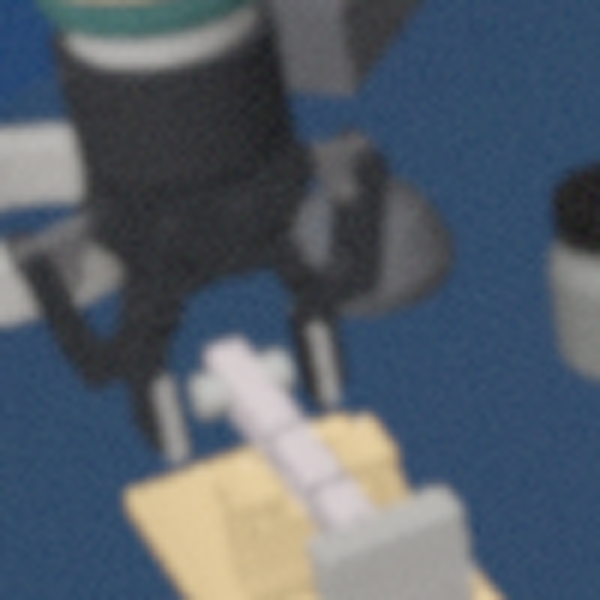

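The studs lie between the pads at about pad centre. I'll close firmly, then lift.

```bash
python3 -m creep '0 0 -0.03 0 0 0 0.45; 0 0 -0.03 0 0 0 0.5; 0 0 -0.03 0 0 0 0.55; 0 0 -0.03 0 0 0 0.6; 0 0 -0.03 0 0 0 0.7; 0 0 -0.03 0 0 0 1; 0 0 -0.03 0 0 0 1; 0 0 -0.03 0 0 0 1; 0 0 -0.03 0 0 0 1; 0 0 -0.03 0 0 0 1'
python3 - <<'E'
from h import *
goto([614,168,38],1.057)
E
python3 -m creep '0 0 -0.05 0 0 0 1; 0 0 -0.12 0 0 0 1; 0 0 -0.2 0 0 0 1; 0 0 -0.3 0 0 0 1; 0 0 -0.4 0 0 0 1; 0 0 -0.5 0 0 0 1; 0 0 -0.6 0 0 0 1; 0 0 -0.7 0 0 0 1; 0 0 -0.75 0 0 0 1; 0 0 -0.75 0 0 0 1'
python3 - <<'E'
from h import *
goto([614,168,68],1.057)
d=ctrl.get_image("side"); crop(d,165,215,60,"g4.png",5)
E
```

```text
clock: 5.65
eef_pos: [614.1, 167.7, 38.7]
tool_rot: [3.141, 0.0, 1.056]
force: [-0.8, -0.9, 4.4]
width: 32.7
turn deg [ 0.01  0.01 -0.05]
t 5.65 pos [614.1 167.7  38.7] rot [3.1414e+00 2.0000e-04 1.0562e+00] shift [ 0.005 -0.005  0.018] F [-0.8 -0.9  4.4] M [-0.214  0.292  0.075] w 32.74
clock: 6.48
eef_pos: [614.5, 167.8, 69.3]
tool_rot: [3.141, -0.001, 1.056]
force: [0.4, -0.4, -3.5]
width: 32.8
turn deg [ 0.06 -0.04 -0.06]
t 6.4833 pos [614.5 167.8  69.3] rot [ 3.1406e+00 -7.0000e-04  1.0560e+00] shift [-0.003 -0.014  0.031] F [ 0.4 -0.4 -3.5] M [-0.272 -0.469 -0.003] w 32.76
```

View pics/g4.png

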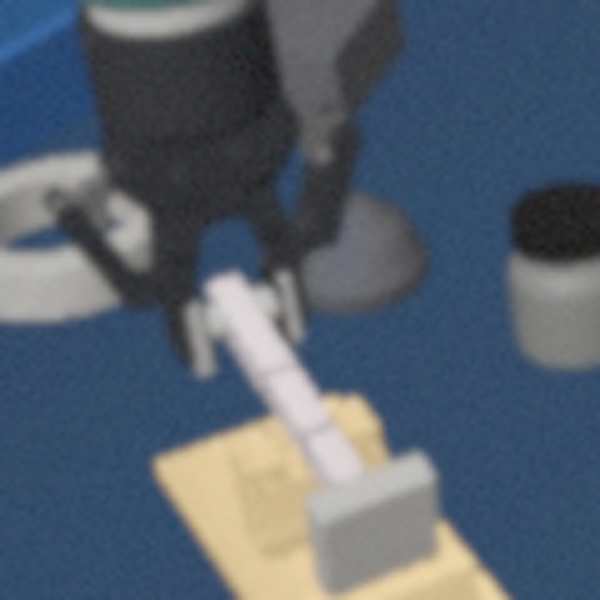

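It's lifted and still level. Next I'll raise it well clear.

```bash
python3 -m creep '0 0 -0.1 0 0 0 1; 0 0 -0.3 0 0 0 1; 0 0 -0.6 0 0 0 1; 0 0 -1 0 0 0 1; 0 0 -1.4 0 0 0 1; 0 0 -1.8 0 0 0 1; 0 0 -2.2 0 0 0 1; 0 0 -2.5 0 0 0 1; 0 0 -2.7 0 0 0 1; 0 0 -2.8 0 0 0 1' | head -2
python3 -m creep '0 0 -0.1 0 0 0 1; 0 0 -0.3 0 0 0 1; 0 0 -0.6 0 0 0 1; 0 0 -1 0 0 0 1; 0 0 -1.4 0 0 0 1; 0 0 -1.8 0 0 0 1; 0 0 -2.2 0 0 0 1; 0 0 -2.5 0 0 0 1; 0 0 -2.7 0 0 0 1; 0 0 -2.7 0 0 0 1' | head -2
python3 -m creep '0 0 0 0 0 0 1; 0 0 0 0 0 0 1; 0 0 0 0 0 0 1; 0 0 0 0 0 0 1'
python3 - <<'E'
from h import *
goto([614,168,288],1.057)
d=ctrl.get_image("side"); p=ctrl.read_state()["eef_pos"];u,v=proj(d,p);print(u,v);crop(d,max(int(u),75),max(int(v),75),75,"g5.png",4)
E
```

```text
clock: 7.37
eef_pos: [614.8, 168.1, 182.4]
clock: 8.2
eef_pos: [614.8, 168.5, 290.6]
clock: 8.53
eef_pos: [613.6, 167.6, 287.5]
tool_rot: [-3.14, 0.001, 1.056]
force: [-0.6, 0.6, -5.4]
width: 32.6
turn deg [-0.07  0.07 -0.05]
t 8.5333 pos [613.6 167.6 287.5] rot [-3.1404e+00  1.3000e-03  1.0562e+00] shift [ 0.014  0.003 -0.012] F [-0.6  0.6 -5.4] M [-0.157 -0.345  0.008] w 32.61
134.52450116882122 133.769216060269
```

View pics/g5.png

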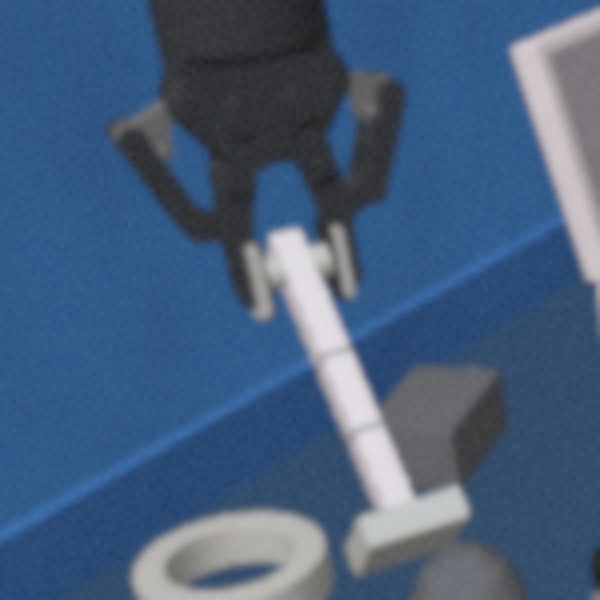

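```bash
cat >> h.py <<'E'
def tilt(p,yaw,d=None,name="side"):
    "stud point predictions of foot centre for tilt below level"
    d=d or ctrl.get_image(name)
    for a in range(0,91,15):
        a=np.radians(a); f=np.array(p)+150*np.array([-np.cos(yaw)*np.cos(a),-np.sin(yaw)*np.cos(a),-np.sin(a)]);print(round(np.degrees(a)),np.round(proj(d,f),1))
E
python3 -c "
from h import *
s=ctrl.read_state();tilt(s['eef_pos']+[0,0,21],-.514)"
```

```text
0 [161.8 149.7]
15 [164.4 169. ]
30 [164.5 183.6]
45 [162.3 193. ]
60 [158.4 197. ]
75 [153. 196.]
90 [146.8 190.5]
```

```bash
python3 - <<'E'
from h import *
tilt([614.5,167.8,90.5],-.514)
s=ctrl.read_state();print(s["clock"],s["torque"],s["force"],s["width"])
d=ctrl.get_image("side");crop(d,134,134,75,"g6.png",4)
E
```

```text
0 [180.  250.9]
15 [181.7 264.8]
30 [181.2 274.3]
45 [178.8 279.3]
60 [174.7 279.7]
75 [169.4 276.1]
90 [163.4 269. ]
8.6833 [-0.19377058 -0.31185355  0.01066704] [-0.19131915  0.64004957 -4.98626695] 32.544829278136454
```

View pics/g6.png

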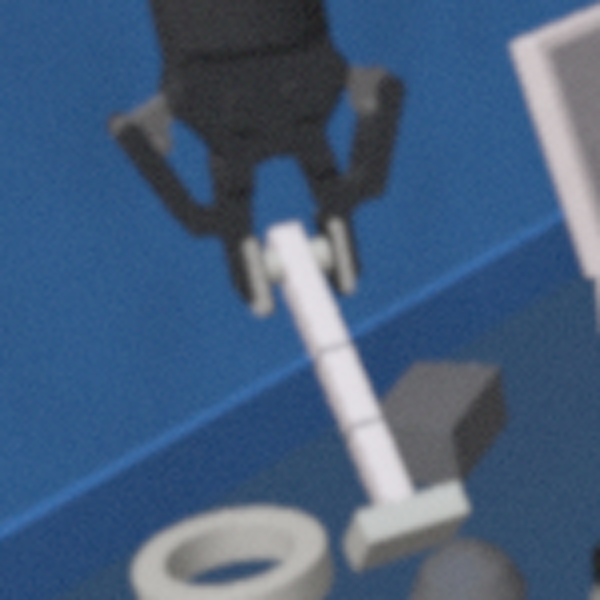

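In side picture g6 the post has sagged. The foot sits at about (161,190), which corresponds to roughly 35–40° below level. At 30 mm lift it was only about 5–9° below level. The opening has also crept from 32.74 to 32.54 mm, so the grip was still building when I lifted. There's plenty of time to put it back and lift again properly, so first I'll measure the sag accurately.

```bash
cat >> h.py <<'E'
def wire(d,st,yaw,deg,im,k,u0,v0,col):
    a=np.radians(deg); ax=np.array([np.cos(yaw)*np.cos(a),np.sin(yaw)*np.cos(a),np.sin(a)]) # towards top
    y=np.array([-np.sin(yaw),np.cos(yaw),0]); n=np.cross(ax,y)
    def box(z0,z1,wy,wn):
        c=[st+ax*(z-150)+y*sy*wy/2+n*sn*wn/2 for z in(z0,z1) for sy,sn in((-1,-1),(1,-1),(1,1),(-1,1))]
        q=[((proj(d,p)[0]-u0+.5)*k,(proj(d,p)[1]-v0+.5)*k) for p in c]
        for i in range(4):
            for A,B in((i,(i+1)%4),(i+4,(i+1)%4+4),(i,i+4)): cv2.line(im,tuple(map(int,q[A])),tuple(map(int,q[B])),col,1)
    box(0,16,50,50); box(16,165,14,20)
E
python3 - <<'E'
from h import *
d=ctrl.get_image("side");s=ctrl.read_state();u0,v0,k=100,90,7
c=d["img"][v0:v0+120,u0:u0+100,::-1]; base=cv2.resize(c,None,fx=k//2+1,fy=k//2+1,interpolation=cv2.INTER_CUBIC); k=4
out=[]
for deg in(32,40):
    im=base.copy();wire(d,s["eef_pos"]+[0,0,21.3],-.514,deg,im,k,u0,v0,(0,255,255));out.append(im)
cv2.imwrite("pics/w1.png",np.hstack(out));print(s["eef_pos"])
E
```

```text
[613.9961392  167.82096811 288.29099938]
```

View pics/w1.png

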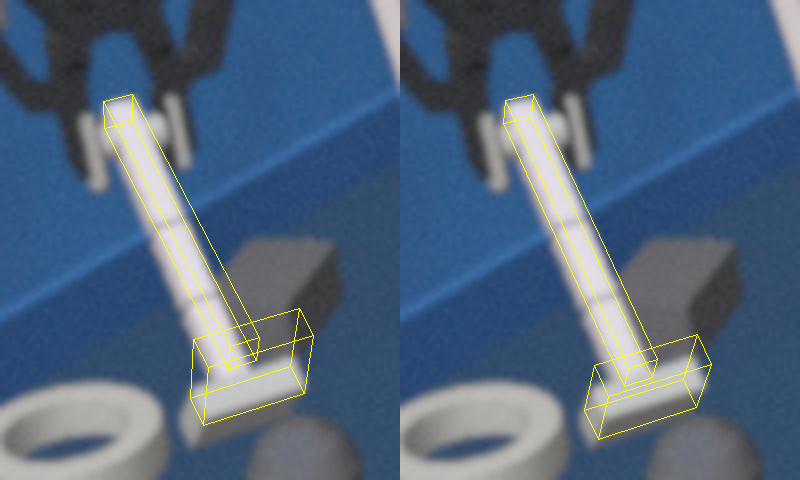

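```bash
python3 - <<'E'
from h import *
d=ctrl.get_image("side");s=ctrl.read_state();u0,v0,k=100,90,4
c=d["img"][v0:v0+120,u0:u0+100,::-1]; base=cv2.resize(c,None,fx=k,fy=k,interpolation=cv2.INTER_CUBIC)
out=[]
for deg in(45,50):
    im=base.copy();wire(d,s["eef_pos"]+[0,0,21.3],-.514,deg,im,k,u0,v0,(0,255,255));out.append(im)
cv2.imwrite("pics/w2.png",np.hstack(out));print(s["torque"],s["width"])
E
```

```text
[-0.14749728 -0.32468939 -0.03363649] 32.720008301870074
```

View pics/w2.png

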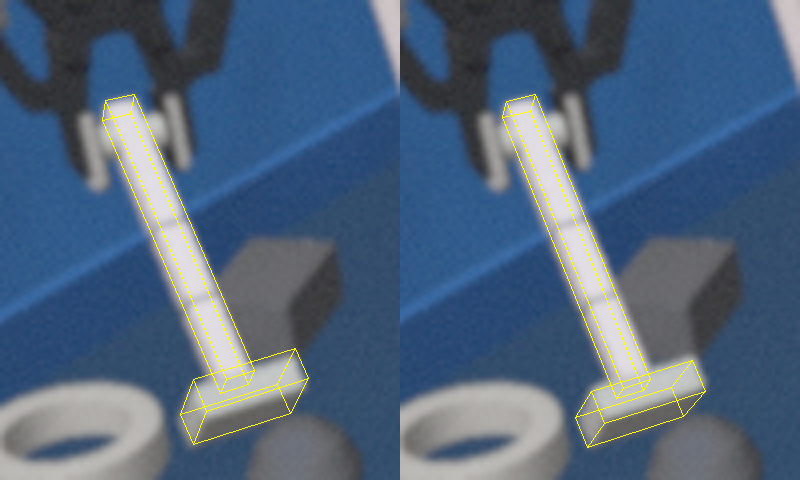

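The overlay fits at about 45–47°. At 30 mm lift the wrist carried only 3.5 N of about 5 N, so the foot was still leaning on the block then: the post was hinging from the start. The pads' holding torque is therefore marginal at this grip. I'll measure it by slowly turning the tool about the stud axis so the post comes up towards level, which I'd also need for putting it back.

```bash
python3 -m creep '0 0 0 1 0 0 1; 0 0 0 3 0 0 1; 0 0 0 6 0 0 1; 0 0 0 9 0 0 1; 0 0 0 12 0 0 1; 0 0 0 15 0 0 1; 0 0 0 18 0 0 1; 0 0 0 20 0 0 1; 0 0 0 21 0 0 1; 0 0 0 21 0 0 1'
cat >> h.py <<'E'
def look(deg,name,yaw=-.514):
    d=ctrl.get_image("side");s=ctrl.read_state();k=4
    R=Ro.from_euler("xyz",s["tool_rot"]).as_matrix(); st=s["eef_pos"]-21.3*R[:,2]
    u,v=proj(d,st);u0=int(max(u-40,0));v0=int(max(v-30,0))
    c=d["img"][v0:v0+110,u0:u0+100,::-1]; base=cv2.resize(c,None,fx=k,fy=k,interpolation=cv2.INTER_CUBIC);out=[]
    for g in deg:
        im=base.copy();wire(d,st,yaw,g,im,k,u0,v0,(0,255,255));out.append(im)
    cv2.imwrite("pics/"+name,np.hstack(out));print(st.round(1),"M",s["torque"].round(3),"F",s["force"].round(2),"w",s["width"],s["clock"], "M.stud",s["torque"]@R[:,0])
E
python3 -c "
from h import *
look((25,45),'l1.png')"
```

```text
clock: 9.67
eef_pos: [615.2, 166.6, 287.4]
tool_rot: [-2.775, 0.0, 1.054]
force: [0.0, -0.4, -4.8]
width: 33.2
[621.3 163.6 307.8] M [-0.643 -1.144  0.014] F [ 0.4  -0.32 -6.49] w 32.633634092674065 9.7167 M.stud -1.3119537099878624
```

View pics/l1.png

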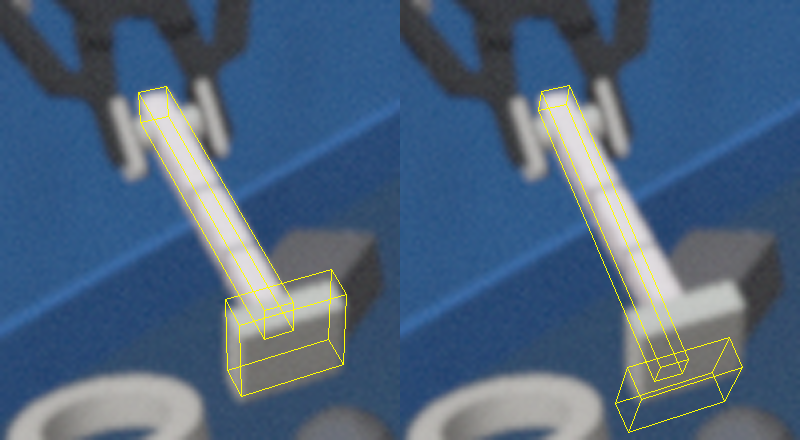

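It followed the tool without slipping, from about 46° to about 26°. I'll go on to level.

```bash
python3 -m creep '0 0 0 1 0 0 1; 0 0 0 3 0 0 1; 0 0 0 6 0 0 1; 0 0 0 9 0 0 1; 0 0 0 12 0 0 1; 0 0 0 15 0 0 1; 0 0 0 18 0 0 1; 0 0 0 21 0 0 1; 0 0 0 22 0 0 1; 0 0 0 22 0 0 1'
python3 -c "
from h import *
look((2,10),'l2.png')"
```

```text
clock: 10.55
eef_pos: [614.5, 167.5, 287.2]
tool_rot: [-2.391, 0.001, 1.055]
force: [0.6, 0.6, -5.2]
width: 32.8
[626.9 160.9 303.7] M [-0.969 -1.607  0.046] F [-0.51  0.16 -4.34] w 32.407972943093135 10.6 M.stud -1.8756447824195899
```

View pics/l2.png

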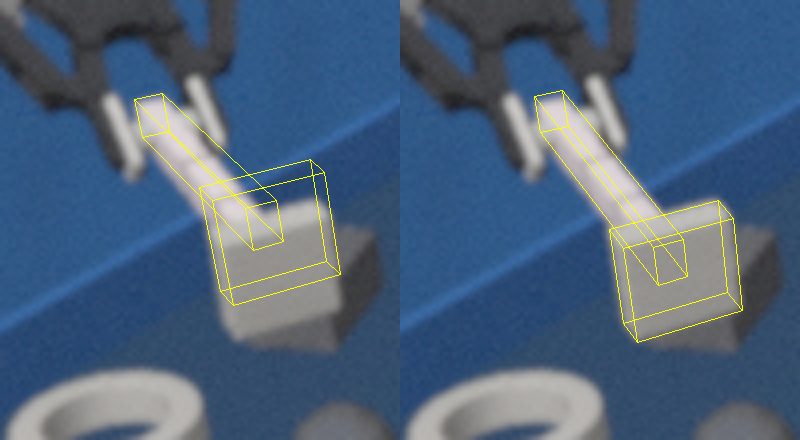

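```bash
python3 -m creep '0 0 0 0.5 0 0 1; 0 0 0 1.5 0 0 1; 0 0 0 3 0 0 1; 0 0 0 4.5 0 0 1; 0 0 0 6 0 0 1; 0 0 0 7.5 0 0 1; 0 0 0 8.5 0 0 1; 0 0 0 9 0 0 1; 0 0 0 9 0 0 1; 0 0 0 9 0 0 1'
python3 -c "
from h import *
look((0,8),'l3.png')"
```

```text
clock: 11.43
eef_pos: [613.6, 168.0, 288.2]
tool_rot: [-2.234, -0.0, 1.056]
force: [0.3, 0.2, -4.6]
width: 32.7
[628.1 159.8 301.7] M [-1.021 -1.824 -0.02 ] F [ 0.46  0.12 -5.88] w 32.42763482687178 11.4833 M.stud -2.0903487272865884
```

View pics/l3.png

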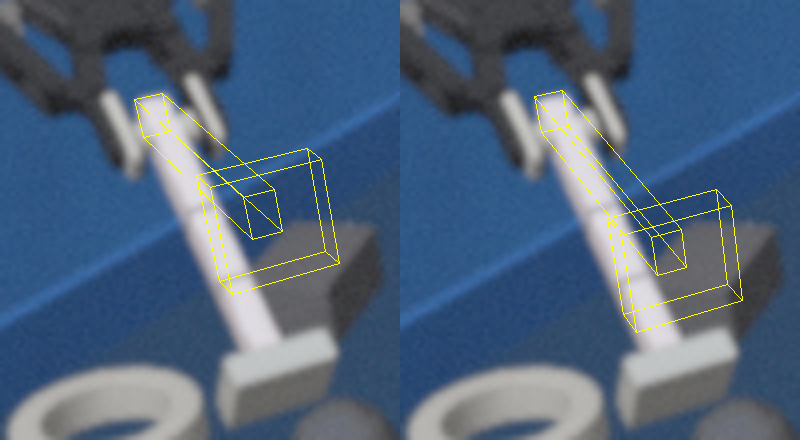

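It slipped again, to about 40°, within a few degrees of level. So this grip's limit is almost exactly the level load, and it held statically at about 10°. A very gentle lift should keep it near level. First I'll lay the post back in the cradle: foot edge on the block, then an arc down so the stem comes into the fork from above.

```bash
cat >> h.py <<'E'
C=np.array([555.6,200.7,0]); XH=np.array([.871,-.4915,0])
def stud():
    s=ctrl.read_state();R=Ro.from_euler("xyz",s["tool_rot"]).as_matrix(); st=s["eef_pos"]-21.3*R[:,2]
    return s,R,st,(st-C)@XH,st[2],(st-C)@np.array([.4915,.871,0])
def plan(pts):
    s,R,st,x,z,y=stud();print("now x",round(x,1),"z",round(z,1),"lat",round(y,1),s["tool_rot"].round(3),"t",s["clock"])
    for X,Z in pts:
        print((X,Z),(R.T@(C+XH*X+np.array([0,0,Z])-st)/40).round(3))
def arc(t): t=np.radians(t);return -83+150*np.cos(t)-25*np.sin(t),35+150*np.sin(t)+25*np.cos(t)
E
python3 - <<'E'
from h import *
look((38,43),'l4.png')
plan([(30,180)]); print([tuple(np.round(arc(t),1)) for t in(40,35,30,20,10,0)])
E
```

```text
[628.1 159.8 301.9] M [-1.024 -1.803 -0.051] F [-0.14 -0.22 -3.89] w 32.051390905550655 11.5333 M.stud -2.0738529139557014
now x 83.2 z 301.9 lat 0.0 [-2.235e+00 -1.000e-03  1.056e+00] t 11.5333
(30, 180) [-0.005  1.58   2.925]
[(np.float64(15.8), np.float64(150.6)), (np.float64(25.5), np.float64(141.5)), (np.float64(34.4), np.float64(131.7)), (np.float64(49.4), np.float64(109.8)), (np.float64(60.4), np.float64(85.7)), (np.float64(67.0), np.float64(60.0))]
```

View pics/l4.png

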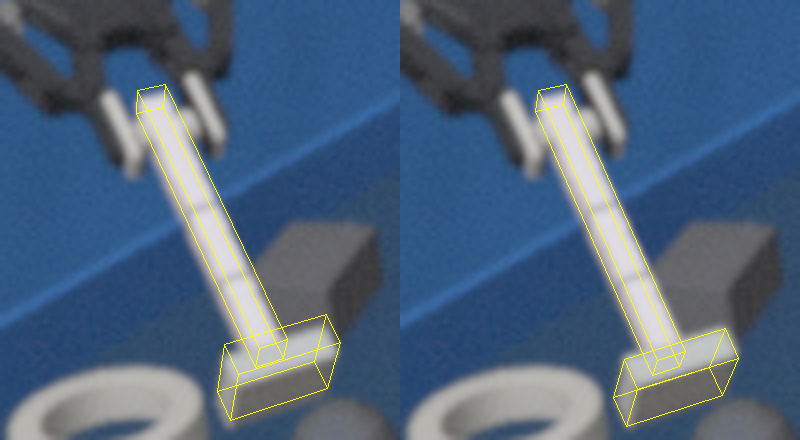

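```bash
python3 -m creep '0 0.02 0.05 0 0 0 1; 0 0.06 0.16 0 0 0 1; 0 0.12 0.32 0 0 0 1; 0 0.2 0.53 0 0 0 1; 0 0.3 0.8 0 0 0 1; 0 0.4 1.06 0 0 0 1; 0 0.5 1.33 0 0 0 1; 0 0.6 1.6 0 0 0 1; 0 0.7 1.86 0 0 0 1; 0 0.8 2.13 0 0 0 1' | head -1
python3 -m creep '0 0.1 0.26 0 0 0 1; 0 0.2 0.52 0 0 0 1; 0 0.28 0.74 0 0 0 1; 0 0.34 0.9 0 0 0 1; 0 0.38 1 0 0 0 1; 0 0.4 1.06 0 0 0 1; 0 0.4 1.07 0 0 0 1; 0 0.4 1.07 0 0 0 1' | head -1
python3 - <<'E'
from h import *
look((43,48),'l5.png')
plan([arc(t) for t in (43,30,20,10,0)])
E
```

```text
clock: 12.37
clock: 13.03
[566.6 194.9 185.2] M [-0.972 -1.842 -0.012] F [ 0.18 -0.2  -5.8 ] w 32.61066029762085 13.0833 M.stud -2.081937106184678
now x 12.4 z 185.2 lat 0.3 [-2.235e+00 -1.000e-03  1.055e+00] t 13.0833
(np.float64(9.6530962413131), np.float64(155.58359654985404)) [-0.008  0.54   0.51 ]
(np.float64(34.4038105676658), np.float64(131.65063509461095)) [-0.008  1.393  0.392]
(np.float64(49.403389534744534), np.float64(109.79533701849803)) [-0.008  2.054  0.433]
(np.float64(60.379958510157934), np.float64(85.66742047534476)) [-0.008  2.698  0.589]
(np.float64(67.0), np.float64(60.0)) [-0.008  3.305  0.854]
```

View pics/l5.png

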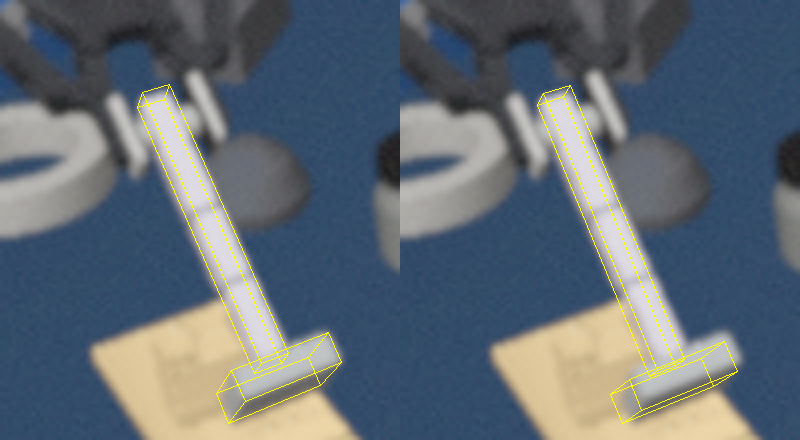

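The foot is just above the block, with tilt 43° as expected. Now the arc down.

```bash
python3 -m creep '0 0.1 0.1 0 0 0 1; 0 0.25 0.24 0 0 0 1; 0 0.4 0.38 0 0 0 1; 0 0.54 0.5 0 0 0 1; 0 0.68 0.48 0 0 0 1; 0 0.82 0.45 0 0 0 1; 0 0.97 0.43 0 0 0 1; 0 1.11 0.41 0 0 0 1; 0 1.25 0.4 0 0 0 1; 0 1.39 0.39 0 0 0 1'
python3 - <<'E'
from h import *
look((30,35),'l6.png')
plan([arc(t) for t in (30,25,20,15,10,5,0)])
E
```

```text
clock: 13.92
eef_pos: [569.5, 193.5, 119.5]
tool_rot: [-2.229, -0.002, 1.058]
force: [-5.6, 2.1, -1.8]
width: 32.6
[584.9 184.6 131.4] M [ 0.06   0.001 -0.078] F [-3.59  1.4  -1.1 ] w 33.01989997855996 13.9667 M.stud 0.030938436458966954
now x 33.4 z 131.4 lat 0.4 [-2.230e+00 -1.000e-03  1.056e+00] t 13.9667
(np.float64(34.4038105676658), np.float64(131.65063509461095)) [-0.01   0.011 -0.023]
(np.float64(42.380711511979996), np.float64(121.05043393702115)) [-0.01   0.342 -0.018]
(np.float64(49.403389534744534), np.float64(109.79533701849803)) [-0.01   0.672  0.015]
(np.float64(55.41839781579722), np.float64(97.97100242260481)) [-0.011  0.998  0.078]
(np.float64(60.379958510157934), np.float64(85.66742047534476)) [-0.011  1.317  0.168]
(np.float64(64.25031114507038), np.float64(72.97822886444237)) [-0.011  1.627  0.286]
(np.float64(67.0), np.float64(60.0)) [-0.011  1.926  0.43 ]
```

View pics/l6.png

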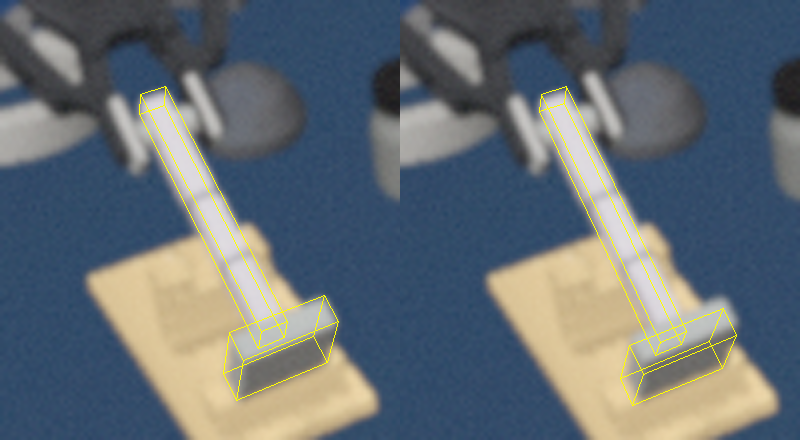

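It's tracking the arc at about 31° with contact forces under 6 N. I'll continue down.

```bash
python3 -m creep '0 0.11 -0.02 0 0 0 1; 0 0.23 -0.02 0 0 0 1; 0 0.34 -0.02 0 0 0 1; 0 0.5 0 0 0 0 1; 0 0.67 0.02 0 0 0 1; 0 0.83 0.05 0 0 0 1; 0 1 0.08 0 0 0 1; 0 1.1 0.11 0 0 0 1; 0 1.2 0.14 0 0 0 1; 0 1.31 0.17 0 0 0 1'
python3 - <<'E'
from h import *
look((8,13),'l7.png')
plan([arc(t) for t in (10,7,5,3,1,0)])
E
```

```text
clock: 14.8
eef_pos: [594.6, 178.8, 72.5]
tool_rot: [-2.235, -0.001, 1.055]
force: [0.2, 0.5, 2.1]
width: 32.8
[609.3 170.2  84.5] M [-0.034 -0.286 -0.166] F [ 1.3  -1.44  2.14] w 32.79454951736265 14.85 M.stud -0.2653885020201674
now x 61.8 z 84.5 lat -0.2 [-2.235  0.     1.055] t 14.85
(np.float64(60.379958510157934), np.float64(85.66742047534476)) [ 0.005 -0.043  0.01 ]
(np.float64(62.8351891610696), np.float64(78.09405530180517)) [0.005 0.144 0.078]
(np.float64(64.25031114507038), np.float64(72.97822886444237)) [0.005 0.266 0.129]
(np.float64(65.48603130711248), np.float64(67.81613180530593)) [0.005 0.387 0.185]
(np.float64(66.54084411252661), np.float64(62.61405334450231)) [0.005 0.505 0.244]
(np.float64(67.0), np.float64(60.0)) [0.006 0.564 0.275]
```

View pics/l7.png

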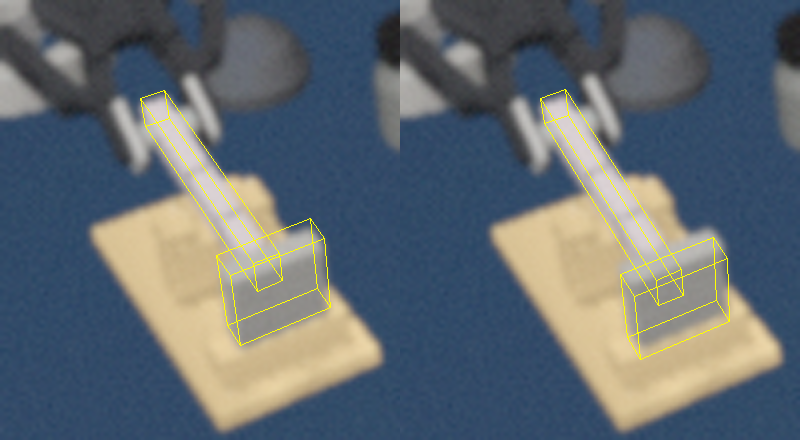

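```bash
python3 -m creep '0 0.07 0.04 0 0 0 1; 0 0.14 0.08 0 0 0 1; 0 0.2 0.1 0 0 0 1; 0 0.27 0.13 0 0 0 1; 0 0.33 0.16 0 0 0 1; 0 0.39 0.19 0 0 0 1; 0 0.45 0.22 0 0 0 1; 0 0.51 0.25 0 0 0 1; 0 0.56 0.27 0 0 0 1; 0 0.56 0.27 0 0 0 1'
python3 - <<'E'
from h import *
look((0,3),'l8.png')
plan([(67,60)])
E
```

```text
clock: 15.68
eef_pos: [598.2, 176.8, 50.8]
tool_rot: [-2.23, -0.002, 1.057]
force: [1.8, -3.2, 10.1]
width: 33.0
[612.8 168.5  63.9] M [0.175 0.83  0.322] F [ 2.37 -2.93 10.22] w 32.62791897332259 15.7333 M.stud 0.809335771781666
now x 65.7 z 63.9 lat 0.1 [-2.231e+00 -1.000e-03  1.057e+00] t 15.7333
(67, 60) [-0.003  0.098  0.033]
```

View pics/l8.png

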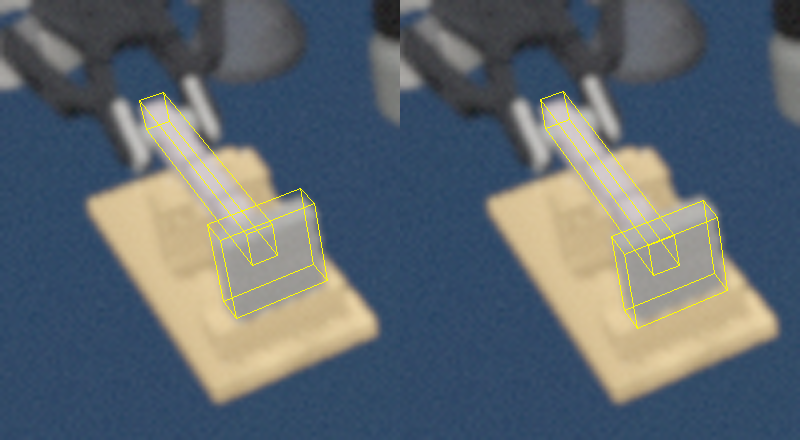

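The post is back in the fork, about 2° from level with 10 N of seating force. I'll release it and check.

```bash
python3 -m creep '0 0 0 0 0 0 0.58; 0 0 0 0 0 0 0.56; 0 0 0 0 0 0 0.54; 0 0 0 0 0 0 0.5; 0 0 0 0 0 0 0.45; 0 0 0 0 0 0 0.4; 0 0 0 0 0 0 0.4; 0 0 0 0 0 0 0.35; 0 0 0 0 0 0 0.35'
python3 - <<'E'
from h import *
d=ctrl.get_image("side")
c=d["img"][205:305,120:220,::-1];im=cv2.resize(c,None,fx=4,fy=4,interpolation=cv2.INTER_CUBIC);b=im.copy()
wire(d,np.array([614,168,60.]),-.514,0,im,4,120,205,(0,255,255));cv2.imwrite("pics/l9.png",np.hstack([b,im]))
goto([614,168,38.7],1.057)
E
```

```text
clock: 16.48
eef_pos: [598.8, 176.4, 48.5]
tool_rot: [-2.234, -0.0, 1.056]
force: [-1.3, -0.4, 0.7]
width: 55.6
turn deg [-5.197e+01 -5.000e-02 -6.000e-02]
t 16.5333 pos [598.8 176.4  48.5] rot [-2.2345e+00 -4.0000e-04  1.0557e+00] shift [ 0.004  0.461 -0.192] F [ 0.1  0.9 -0.5] M [-0.377 -0.686 -0.034] w 55.49
```

View pics/l9.png

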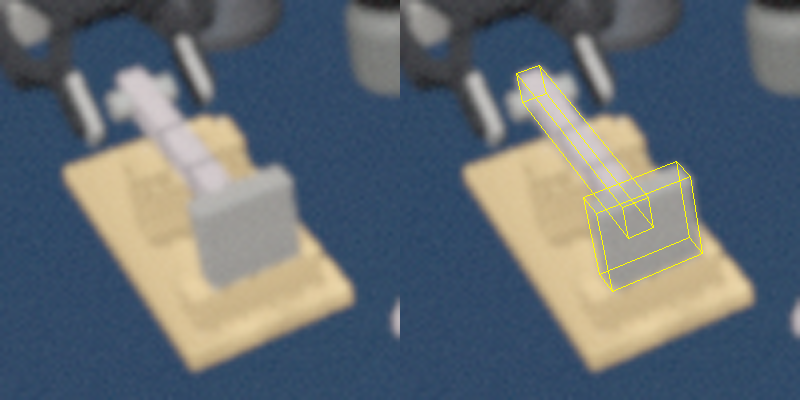

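The post rests in the cradle as at the start and the overlay fits. I'll turn the tool back to vertical about the studs.

```bash
python3 -m creep '0 0.05 -0.02 -6 0 0 0.35; 0 0.1 -0.04 -12 0 0 0.35; 0 0.16 -0.07 -18 0 0 0.35; 0 0.21 -0.09 -24 0 0 0.35; 0 0.27 -0.12 -30 0 0 0.35; 0 0.32 -0.14 -36 0 0 0.35; 0 0.38 -0.17 -42 0 0 0.35; 0 0.44 -0.2 -48 0 0 0.35; 0 0.46 -0.21 -52 0 0 0.35; 0 0.46 -0.21 -52 0 0 0.35'
python3 - <<'E'
from h import *
goto([614,168,40],1.057)
d=ctrl.get_image("side")
c=d["img"][200:300,110:210,::-1];im=cv2.resize(c,None,fx=5,fy=5,interpolation=cv2.INTER_CUBIC);cv2.imwrite("pics/m1.png",im)
E
```

```text
clock: 17.37
eef_pos: [611.1, 171.4, 40.6]
tool_rot: [3.141, -0.0, 1.063]
force: [-0.3, 1.0, 0.3]
width: 55.6
turn deg [ 0.03 -0.03  0.33]
t 17.3667 pos [611.1 171.4  40.6] rot [ 3.1411e+00 -5.0000e-04  1.0627e+00] shift [-0.039  0.104  0.014] F [-0.3  1.   0.3] M [-0.013  0.086  0.036] w 55.58
```

View pics/m1.png

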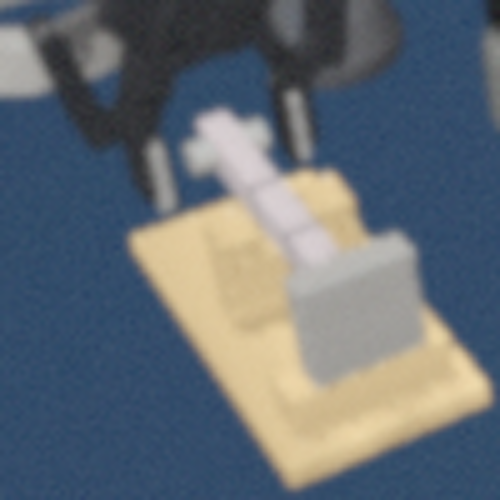

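```bash
python3 -m creep '0 0 0 0 0 0 0.4; 0 0 0 0 0 0 0.4; 0 0 0 0 0 0 0.4'; python3 -c "
from h import *
goto([614,168,40],1.057)"
```

```text
clock: 17.67
eef_pos: [615.5, 166.1, 38.6]
tool_rot: [-3.141, -0.0, 1.053]
force: [-0.0, 0.1, 0.3]
width: 51.5
turn deg [-0.02 -0.01 -0.25]
t 17.6667 pos [615.5 166.1  38.6] rot [-3.1413e+00 -2.0000e-04  1.0526e+00] shift [ 0.023 -0.056 -0.036] F [-0.   0.1  0.3] M [-0.034 -0.037  0.092] w 51.53
```

```bash
python3 -m creep '0.01 -0.03 -0.03 0 0 -0.2 0.4; 0.01 -0.03 -0.03 0 0 -0.2 0.4; 0.01 -0.03 -0.03 0 0 -0.2 0.4; 0.01 -0.03 -0.03 0 0 -0.2 0.4; 0.01 -0.03 -0.03 0 0 -0.2 0.4'; python3 -c "
from h import *
goto([614,168,40],1.057)"
```

```text
clock: 18.08
eef_pos: [613.5, 168.4, 40.3]
tool_rot: [3.141, -0.0, 1.059]
force: [-0.9, -1.1, -0.2]
width: 51.7
turn deg [ 0.01 -0.02  0.11]
t 18.0833 pos [613.5 168.4  40.3] rot [ 3.1414e+00 -3.0000e-04  1.0590e+00] shift [-0.004  0.015  0.007] F [-0.9 -1.1 -0.2] M [-0.035  0.019  0.006] w 51.67
```

Aligned. I'll close firmly, let it settle fully, then lift very gently.

```bash
python3 -m creep '0 0 0 0 0 0 0.5; 0 0 0 0 0 0 0.55; 0 0 0 0 0 0 0.6; 0 0 0 0 0 0 1; 0 0 0 0 0 0 1; 0 0 0 0 0 0 1; 0 0 0 0 0 0 1; 0 0 0 0 0 0 1; 0 0 0 0 0 0 1; 0 0 0 0 0 0 1'
python3 -m creep '0 0 0 0 0 0 1; 0 0 -0.005 0 0 0 1; 0 0 -0.015 0 0 0 1; 0 0 -0.03 0 0 0 1; 0 0 -0.05 0 0 0 1; 0 0 -0.075 0 0 0 1; 0 0 -0.1 0 0 0 1; 0 0 -0.125 0 0 0 1; 0 0 -0.15 0 0 0 1; 0 0 -0.175 0 0 0 1'
python3 -m creep '0 0 -0.025 0 0 0 1; 0 0 -0.05 0 0 0 1; 0 0 -0.075 0 0 0 1; 0 0 -0.1 0 0 0 1; 0 0 -0.125 0 0 0 1; 0 0 -0.15 0 0 0 1; 0 0 -0.175 0 0 0 1; 0 0 -0.2 0 0 0 1; 0 0 -0.225 0 0 0 1; 0 0 -0.25 0 0 0 1'
python3 -c "
from h import *
look((0,8),'n1.png')"
```

```text
clock: 18.92
eef_pos: [613.5, 168.5, 40.5]
tool_rot: [3.141, -0.0, 1.059]
force: [-1.9, -1.7, 4.2]
width: 32.6
clock: 19.75
eef_pos: [613.5, 168.4, 47.2]
tool_rot: [3.141, -0.0, 1.059]
force: [-0.7, 0.4, -5.1]
width: 33.0
clock: 20.58
eef_pos: [613.5, 168.5, 57.5]
tool_rot: [3.141, -0.0, 1.059]
force: [0.5, 0.2, -5.1]
width: 32.7
[613.6 168.5  78.9] M [-0.165 -0.194  0.06 ] F [-0.21  0.06 -4.35] w 32.82708891562645 20.6333 M.stud -0.2497216949234409
```

View pics/n1.png

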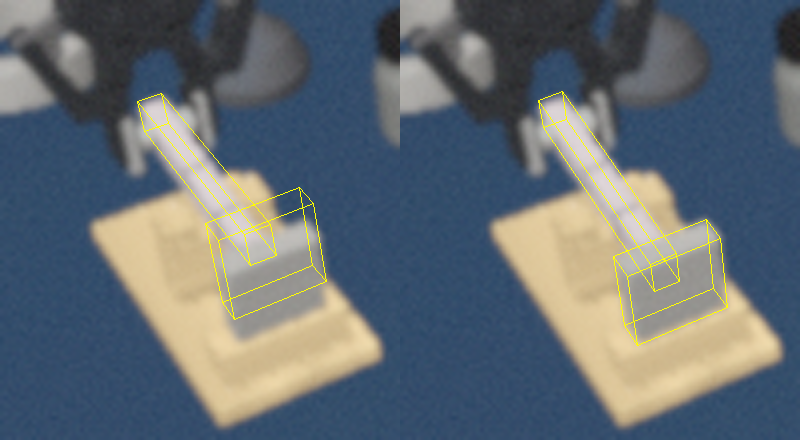

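```bash
python3 -m creep '0 0 -0.025 0 0 0 1; 0 0 -0.05 0 0 0 1; 0 0 -0.075 0 0 0 1; 0 0 -0.1 0 0 0 1; 0 0 -0.125 0 0 0 1; 0 0 -0.15 0 0 0 1; 0 0 -0.175 0 0 0 1; 0 0 -0.2 0 0 0 1; 0 0 -0.225 0 0 0 1; 0 0 -0.25 0 0 0 1'|head -2
python3 -m creep '0 0 -0.025 0 0 0 1; 0 0 -0.05 0 0 0 1; 0 0 -0.075 0 0 0 1; 0 0 -0.1 0 0 0 1; 0 0 -0.125 0 0 0 1; 0 0 -0.15 0 0 0 1; 0 0 -0.175 0 0 0 1; 0 0 -0.2 0 0 0 1; 0 0 -0.225 0 0 0 1; 0 0 -0.25 0 0 0 1'
python3 -c "
from h import *
look((10,16),'n2.png')"
```

```text
clock: 21.47
eef_pos: [613.5, 168.5, 67.5]
clock: 22.3
eef_pos: [613.5, 168.5, 77.5]
tool_rot: [3.141, -0.0, 1.059]
force: [-0.7, 0.4, -3.9]
width: 32.9
[613.6 168.5  98.9] M [-0.197 -0.261 -0.007] F [-0.94  0.1  -4.09] w 32.67188583551362 22.35 M.stud -0.3241542531506966
```

View pics/n2.png

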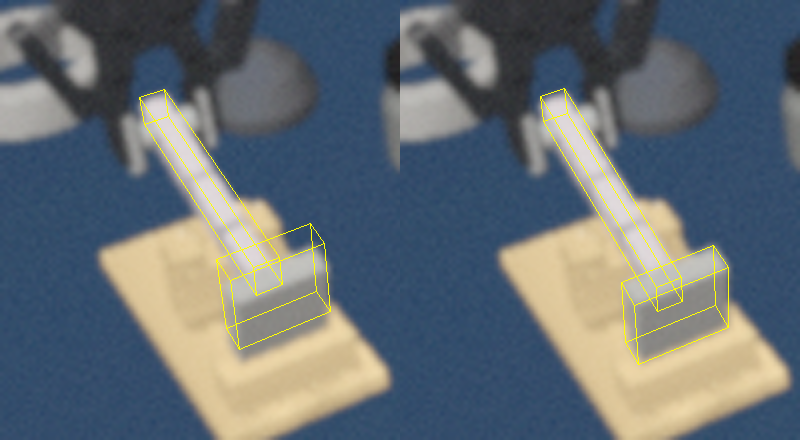

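```bash
python3 -m creep '0 0 -0.025 0 0 0 1; 0 0 -0.05 0 0 0 1; 0 0 -0.075 0 0 0 1; 0 0 -0.1 0 0 0 1; 0 0 -0.125 0 0 0 1; 0 0 -0.15 0 0 0 1; 0 0 -0.175 0 0 0 1; 0 0 -0.2 0 0 0 1; 0 0 -0.225 0 0 0 1; 0 0 -0.25 0 0 0 1'|head -2
python3 -m creep '0 0 -0.025 0 0 0 1; 0 0 -0.05 0 0 0 1; 0 0 -0.075 0 0 0 1; 0 0 -0.1 0 0 0 1; 0 0 -0.125 0 0 0 1; 0 0 -0.15 0 0 0 1; 0 0 -0.175 0 0 0 1; 0 0 -0.2 0 0 0 1; 0 0 -0.225 0 0 0 1; 0 0 -0.25 0 0 0 1'
python3 -c "
from h import *
look((16,22),'n3.png')"
```

```text
clock: 23.18
eef_pos: [613.5, 168.5, 87.4]
clock: 24.02
eef_pos: [613.5, 168.5, 97.4]
tool_rot: [3.141, -0.0, 1.059]
force: [-0.2, 0.2, -4.8]
width: 32.3
[613.6 168.5 118.9] M [-0.225 -0.227  0.044] F [-0.26  0.12 -3.93] w 32.62234325183803 24.0667 M.stud -0.3083013486340852
```

View pics/n3.png

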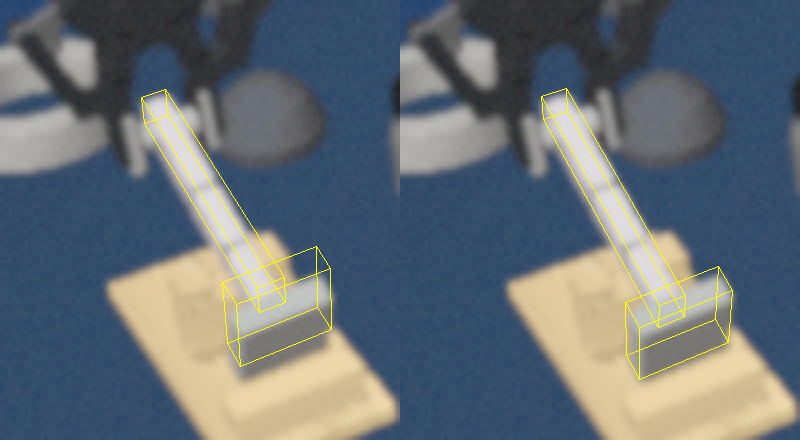

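At 60 mm lift it's still hinging on the block, at about 23° with a holding moment of about 0.31 Nm. The first grip, 1.6 mm deeper, held noticeably more, so the pads may sit too shallow on the studs. I'll check in an enlarged crop where the real fingertips are relative to the TCP.

```bash
python3 - <<'E'
from h import *
d=ctrl.get_image("side");s,R,st,x,z,y=stud();k=10
p=s["eef_pos"];u,v=proj(d,p);u0,v0=int(u-27),int(v-35)
im=cv2.resize(d["img"][v0:v0+55,u0:u0+55,::-1],None,fx=k,fy=k,interpolation=cv2.INTER_CUBIC)
h=s["width"]/2
for b,col in((0,(0,255,255)),(5,(0,255,0)),(10,(0,0,255))):
  for sx in(-1,1):
    # front (foot-side) pad edge: tool y=-11, inner face x=±h ; rectangle from tip (z=-b) to -b-38
    q=[p+R@np.array([sx*h,yy,-zz]) for yy,zz in((-11,b),(-11,b+38),(11,b+38),(11,b))]
    q=[tuple(int((c-o+.5)*k) for c,o in zip(proj(d,a),(u0,v0))) for a in q]
    cv2.polylines(im,[np.array(q[:2] if b else q)],b==0,col,1)
    cv2.circle(im,q[0],4,col,1)
a=[tuple(int((c-o+.5)*k) for c,o in zip(proj(d,st+R@np.array([sx*17,0,0])),(u0,v0))) for sx in(-1,1)]
for c in a: cv2.circle(im,c,4,(255,0,255),-1)
cv2.imwrite("pics/z1.png",im)
M=[]
for i in range(3):
    ctrl.get_image("side");q=ctrl.read_state();M.append([q["torque"]@R[:,0],q["force"][2],q["width"]])
print(np.round(M,3))
E
```

```text
[[-0.399 -3.855 32.96 ]
 [-0.347 -3.705 32.982]
 [-0.422 -4.21  33.043]]
```

View pics/z1.png

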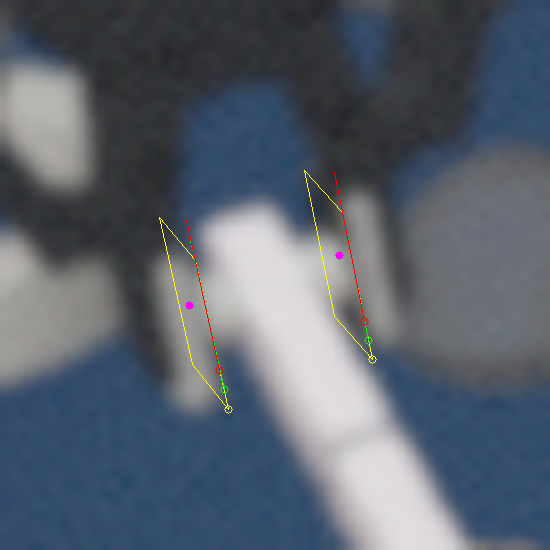

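Fingertips and TCP agree and the studs are well inside the pads, so pad overlap isn't the problem. The first grip, 1.6 mm deeper, did carry more. There's time for one better try, so I'll lower the post back the same way and regrip about 6 mm deeper.

```bash
python3 -m creep '0 0 0.1 0 0 0 1; 0 0 0.25 0 0 0 1; 0 0 0.42 0 0 0 1; 0 0 0.6 0 0 0 1; 0 0 0.78 0 0 0 1; 0 0 0.96 0 0 0 1; 0 0 1.12 0 0 0 1; 0 0 1.26 0 0 0 1; 0 0 1.36 0 0 0 1; 0 0 1.4 0 0 0 1'
python3 -m creep '0 0 0 0 0 0 1; 0 0 0 0 0 0 0.56; 0 0 0 0 0 0 0.5; 0 0 0 0 0 0 0.45; 0 0 0.05 0 0 0 0.45; 0 0.02 0.1 0 0 0 0.45; 0 0.02 0.15 0 0 0 0.45; 0 0.02 0.18 0 0 0 0.45; 0 0.02 0.18 0 0 0 0.45; 0 0.02 0.18 0 0 0 0.45'
python3 - <<'E'
from h import *
goto([614.4,167.6,34],1.057)
d=ctrl.get_image("side")
c=d["img"][200:300,120:220,::-1];im=cv2.resize(c,None,fx=4,fy=4,interpolation=cv2.INTER_CUBIC);b=im.copy()
wire(d,np.array([614,168,60.]),-.514,0,im,4,120,200,(0,255,255));cv2.imwrite("pics/n4.png",np.hstack([b,im]))
E
```

```text
clock: 25.1
eef_pos: [613.1, 168.6, 40.9]
tool_rot: [-3.141, 0.0, 1.059]
force: [0.6, -3.4, 12.5]
width: 32.8
clock: 25.93
eef_pos: [614.1, 168.1, 34.0]
tool_rot: [3.141, -0.0, 1.059]
force: [-0.5, 0.4, -0.2]
width: 47.0
turn deg [ 0.01 -0.01  0.13]
t 25.9333 pos [614.1 168.1  34. ] rot [ 3.1415e+00 -1.0000e-04  1.0592e+00] shift [-0.008  0.013 -0.   ] F [-0.5  0.4 -0.2] M [ 0.004 -0.011 -0.016] w 47.04
```

View pics/n4.png

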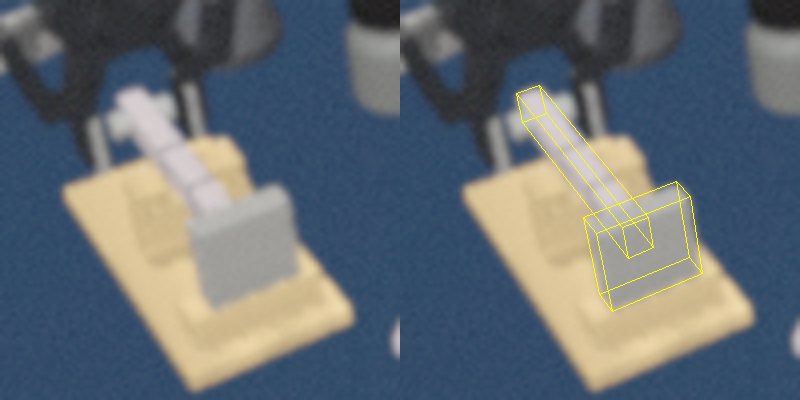

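```bash
python3 -m creep '0 0 -0.05 0 0 0 0.45; 0 0 -0.05 0 0 0 0.55; 0 0 -0.05 0 0 0 0.6; 0 0 -0.05 0 0 0 1; 0 0 -0.05 0 0 0 1; 0 0 -0.05 0 0 0 1; 0 0 -0.05 0 0 0 1; 0 0 -0.05 0 0 0 1; 0 0 -0.05 0 0 0 1; 0 0 -0.05 0 0 0 1'
python3 -m creep '0 0 0 0 0 0 1; 0 0 -0.005 0 0 0 1; 0 0 -0.015 0 0 0 1; 0 0 -0.03 0 0 0 1; 0 0 -0.05 0 0 0 1; 0 0 -0.075 0 0 0 1; 0 0 -0.1 0 0 0 1; 0 0 -0.125 0 0 0 1; 0 0 -0.15 0 0 0 1; 0 0 -0.175 0 0 0 1' | head -2
python3 -m creep '0 0 -0.04 0 0 0 1; 0 0 -0.08 0 0 0 1; 0 0 -0.12 0 0 0 1; 0 0 -0.16 0 0 0 1; 0 0 -0.2 0 0 0 1; 0 0 -0.24 0 0 0 1; 0 0 -0.28 0 0 0 1; 0 0 -0.32 0 0 0 1; 0 0 -0.36 0 0 0 1; 0 0 -0.4 0 0 0 1'
python3 -c "
import h
from h import *
look((4,9),'n5.png')"
```

```text
clock: 26.82
eef_pos: [614.4, 168.1, 36.5]
tool_rot: [3.141, -0.0, 1.059]
force: [-0.8, -0.7, 5.2]
width: 33.1
clock: 27.65
eef_pos: [613.8, 168.1, 42.9]
clock: 28.48
eef_pos: [614.2, 168.1, 59.3]
tool_rot: [3.141, -0.0, 1.059]
force: [-0.6, 0.4, -4.3]
width: 32.9
[614.4 168.2  81. ] M [-0.24  -0.328  0.038] F [-0.17  1.14 -5.33] w 32.9780209168724 28.5333 M.stud -0.40398890949119
```

View pics/n5.png

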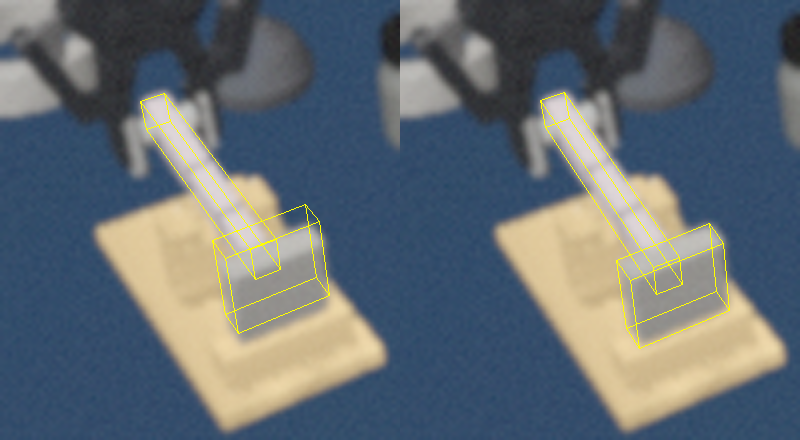

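```bash
python3 -m creep '0 0 -0.04 0 0 0 1; 0 0 -0.08 0 0 0 1; 0 0 -0.12 0 0 0 1; 0 0 -0.16 0 0 0 1; 0 0 -0.2 0 0 0 1; 0 0 -0.24 0 0 0 1; 0 0 -0.28 0 0 0 1; 0 0 -0.32 0 0 0 1; 0 0 -0.36 0 0 0 1; 0 0 -0.4 0 0 0 1'
python3 -c "
from h import *
look((8,13),'n6.png')"
```

```text
clock: 29.37
eef_pos: [614.2, 168.1, 75.3]
tool_rot: [3.141, -0.0, 1.059]
force: [-0.2, -0.1, -4.9]
width: 32.9
[614.3 168.2  96.9] M [-0.207 -0.194  0.067] F [-0.43  0.13 -4.26] w 32.708443743203674 29.4167 M.stud -0.27092912974228067
```

View pics/n6.png

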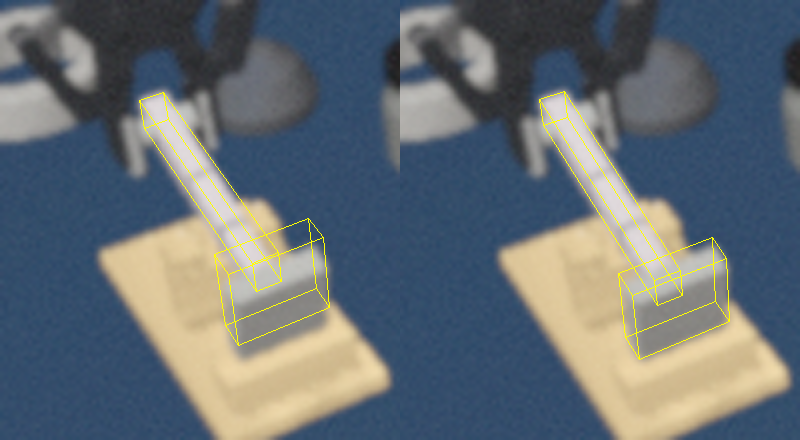

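```bash
python3 - <<'E'
from h import *
M=[]
for i in range(4):
    d=ctrl.get_image("side");q=ctrl.read_state();R=Ro.from_euler("xyz",q["tool_rot"]).as_matrix();M.append([q["torque"]@R[:,0],q["force"][2],q["width"]])
print(np.round(M,3),np.mean(M,0))
c=d["img"][240:310,150:220,::-1];cv2.imwrite("pics/z2.png",cv2.resize(c,None,fx=8,fy=8,interpolation=cv2.INTER_CUBIC))
E
```

```text
[[-0.389 -4.547 33.166]
 [-0.468 -5.056 32.854]
 [-0.365 -4.584 32.842]
 [-0.414 -3.727 32.932]] [-0.40905718 -4.47841783 32.94860904]
```

View pics/z2.png

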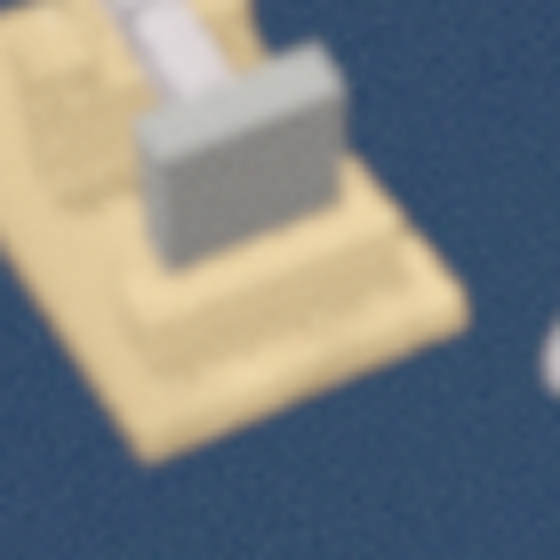

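The readings are now consistent. At the fixed 60 N the pads hold about 0.41–0.45 Nm, against about 0.53 Nm needed at level, however deep I grip. So the foot stays on the block until the moment has dropped enough. The flattest lift available is a slow one that lets the foot come off without a jolt, so I'll continue that way.

```bash
python3 -m creep '0 0 -0.03 0 0 0 1; 0 0 -0.07 0 0 0 1; 0 0 -0.11 0 0 0 1; 0 0 -0.15 0 0 0 1; 0 0 -0.19 0 0 0 1; 0 0 -0.23 0 0 0 1; 0 0 -0.27 0 0 0 1; 0 0 -0.31 0 0 0 1; 0 0 -0.35 0 0 0 1; 0 0 -0.39 0 0 0 1' | head -1
python3 -m creep '0 0 -0.04 0 0 0 1; 0 0 -0.08 0 0 0 1; 0 0 -0.12 0 0 0 1; 0 0 -0.16 0 0 0 1; 0 0 -0.2 0 0 0 1; 0 0 -0.24 0 0 0 1; 0 0 -0.28 0 0 0 1; 0 0 -0.32 0 0 0 1; 0 0 -0.36 0 0 0 1; 0 0 -0.4 0 0 0 1' | head -1
python3 -m creep '0 0 -0.04 0 0 0 1; 0 0 -0.08 0 0 0 1; 0 0 -0.12 0 0 0 1; 0 0 -0.16 0 0 0 1; 0 0 -0.2 0 0 0 1; 0 0 -0.24 0 0 0 1; 0 0 -0.28 0 0 0 1; 0 0 -0.32 0 0 0 1; 0 0 -0.36 0 0 0 1; 0 0 -0.4 0 0 0 1'
python3 -c "
from h import *
look((25,31),'n7.png')"
```

```text
clock: 30.45
clock: 31.28
clock: 32.12
eef_pos: [614.2, 168.1, 122.9]
tool_rot: [3.141, -0.0, 1.059]
force: [0.5, 0.4, -4.6]
width: 33.2
[614.4 168.2 144.5] M [-0.177 -0.398  0.055] F [ 0.05 -0.73 -4.53] w 32.93705673128945 32.1667 M.stud -0.4338227628098999
```

View pics/n7.png

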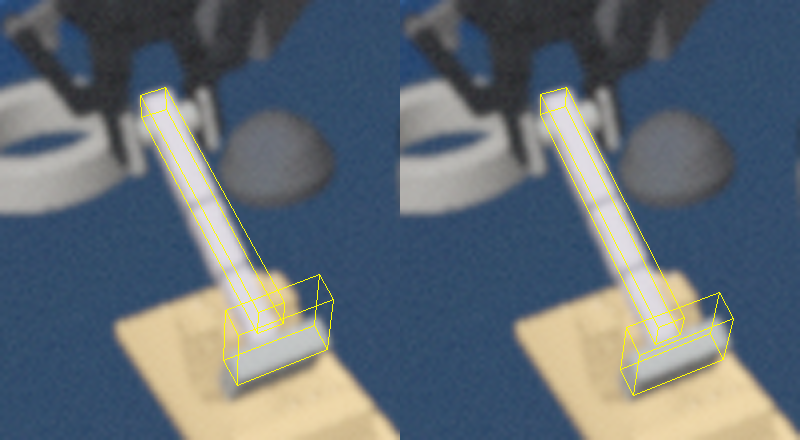

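```bash
python3 -m creep '0 0 -0.06 0 0 0 1; 0 0 -0.14 0 0 0 1; 0 0 -0.24 0 0 0 1; 0 0 -0.38 0 0 0 1; 0 0 -0.54 0 0 0 1; 0 0 -0.74 0 0 0 1; 0 0 -0.98 0 0 0 1; 0 0 -1.22 0 0 0 1; 0 0 -1.46 0 0 0 1; 0 0 -1.7 0 0 0 1' | head -1
python3 -m creep '0 0 -0.24 0 0 0 1; 0 0 -0.48 0 0 0 1; 0 0 -0.72 0 0 0 1; 0 0 -0.94 0 0 0 1; 0 0 -1.12 0 0 0 1; 0 0 -1.27 0 0 0 1; 0 0 -1.38 0 0 0 1; 0 0 -1.46 0 0 0 1; 0 0 -1.5 0 0 0 1; 0 0 -1.5 0 0 0 1'
python3 -c "
from h import *
look((40,50),'n8.png')"
```

```text
clock: 33.0
clock: 33.83
eef_pos: [614.1, 168.1, 250.9]
tool_rot: [3.141, -0.0, 1.059]
force: [-0.4, 0.4, -4.4]
width: 32.9
[614.  168.1 271.9] M [-0.202 -0.382 -0.041] F [ 0.54 -0.74 -5.75] w 32.61158096912905 33.8833 M.stud -0.4320142031083109
```

View pics/n8.png

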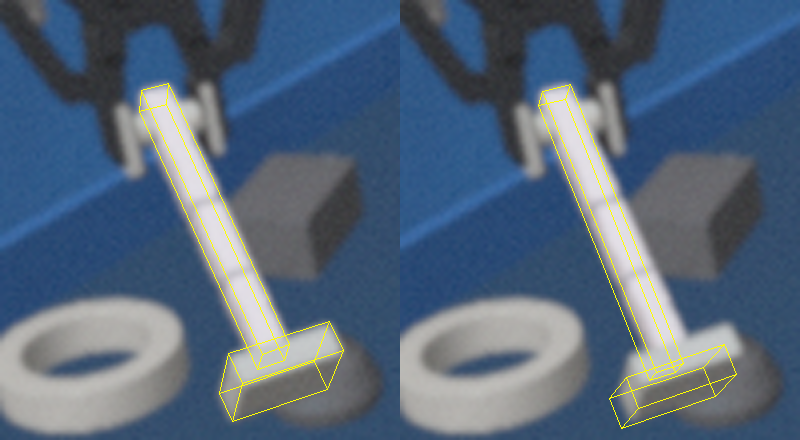

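It hangs in the air at about 39°, firmly held. Now I'll ease the grip in small steps, watching the moment and the picture.

```bash
cat >> h.py <<'E'
def mm(n=2):
    M=[]
    for i in range(n):
        ctrl.get_image("side");q=ctrl.read_state();R=Ro.from_euler("xyz",q["tool_rot"]).as_matrix();M.append([q["torque"]@R[:,0],q["force"][2],q["width"]])
    print("t",round(q["clock"],2),"M,Fz,w",np.mean(M,0).round(3))
E
python3 -m creep '0 0 0 0 0 0 0.65; 0 0 0 0 0 0 0.64; 0 0 0 0 0 0 0.63; 0 0 0 0 0 0 0.625; 0 0 0 0 0 0 0.625' | tail -1
python3 -c "
from h import *
mm()"
python3 -m creep '0 0 0 0 0 0 0.62; 0 0 0 0 0 0 0.62; 0 0 0 0 0 0 0.62' | tail -1
python3 -c "
from h import *
mm()"
python3 -m creep '0 0 0 0 0 0 0.616; 0 0 0 0 0 0 0.616; 0 0 0 0 0 0 0.616' | tail -1
python3 -c "
from h import *
mm();look((45,80),'p1.png')"
```

```text
width: 33.1
t 34.4 M,Fz,w [-0.475 -5.363 33.027]
width: 32.7
t 34.75 M,Fz,w [-0.466 -5.371 32.765]
width: 33.1
t 35.1 M,Fz,w [-0.411 -5.005 32.972]
[614.1 168.1 272.1] M [-0.16  -0.43   0.041] F [ 0.33 -0.1  -4.71] w 32.850082616968294 35.15 M.stud -0.45374553424607267
```

View pics/p1.png

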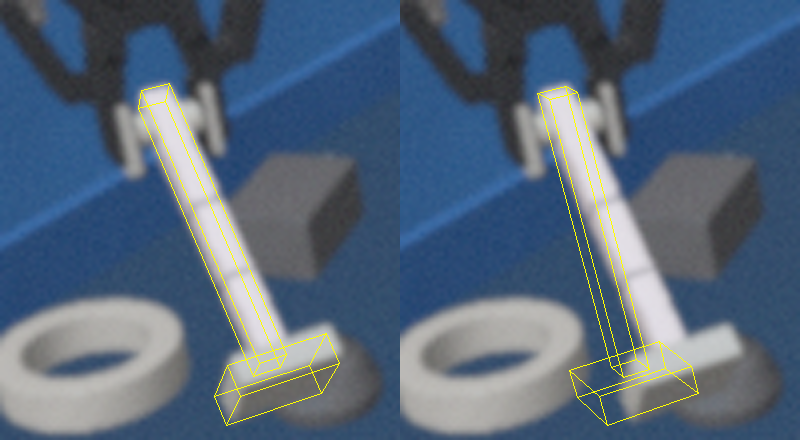

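```bash
python3 -m creep '0 0 0 0 0 0 0.612; 0 0 0 0 0 0 0.612; 0 0 0 0 0 0 0.612' | tail -1
python3 -c "
from h import *
mm()"
python3 -m creep '0 0 0 0 0 0 0.609; 0 0 0 0 0 0 0.609; 0 0 0 0 0 0 0.609' | tail -1
python3 -c "
from h import *
mm();look((45,70),'p2.png')"
```

```text
width: 33.3
t 35.5 M,Fz,w [-0.423 -5.524 33.216]
width: 33.6
t 35.85 M,Fz,w [-0.156 -4.896 33.123]
[614.  168.2 272. ] M [-0.042 -0.066 -0.027] F [-0.68 -0.07 -5.23] w 33.45281325543347 35.9 M.stud -0.07766522271003935
```

View pics/p2.png

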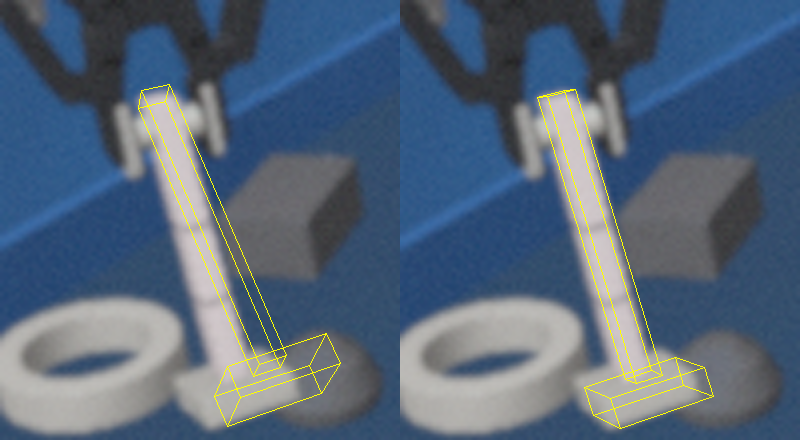

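It's swinging down nicely, at about 75°. I'll ease a touch more.

```bash
python3 -m creep '0 0 0 0 0 0 0.608; 0 0 0 0 0 0 0.608; 0 0 0 0 0 0 0.608; 0 0 0 0 0 0 0.6075; 0 0 0 0 0 0 0.6075; 0 0 0 0 0 0 0.6075' | tail -1
python3 -c "
from h import *
mm(3);look((80,89),'p3.png')"
```

```text
width: 33.2
t 36.55 M,Fz,w [-0.114 -4.863 33.487]
[614.1 168.1 272.1] M [-0.018 -0.076  0.006] F [-0.56 -0.48 -5.08] w 33.57144173260762 36.6 M.stud -0.07481900636481503
```

View pics/p3.png

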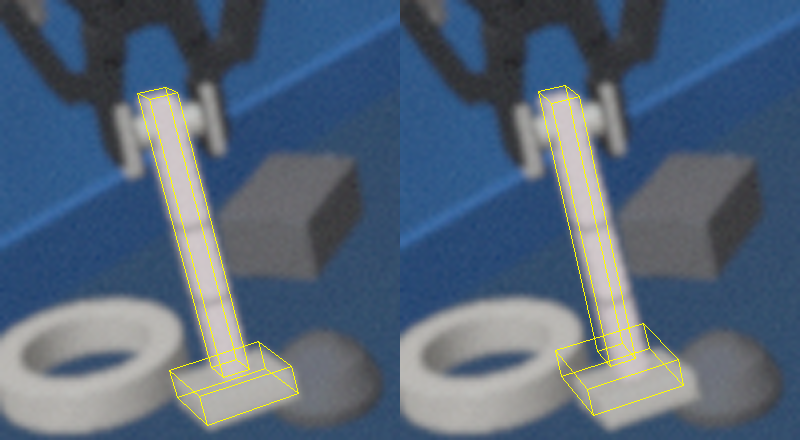

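```bash
python3 -m creep '0 0 0 0 0 0 0.6065; 0 0 0 0 0 0 0.6065; 0 0 0 0 0 0 0.6065; 0 0 0 0 0 0 0.606; 0 0 0 0 0 0 0.606; 0 0 0 0 0 0 0.606' | tail -1
python3 -c "
from h import *
mm(3);look((83,88),'p4.png')"
```

```text
width: 33.7
t 37.25 M,Fz,w [-0.129 -5.477 33.649]
[614.1 168.1 272. ] M [-0.038 -0.15  -0.009] F [-0.01 -0.59 -5.85] w 33.63532255926646 37.3 M.stud -0.14947341206393316
```

View pics/p4.png

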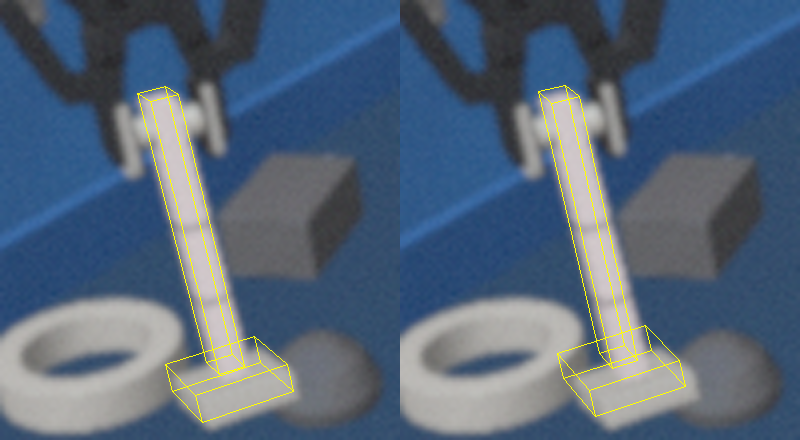

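```bash
python3 -m creep '0 0 0 0 0 0 0.605; 0 0 0 0 0 0 0.605; 0 0 0 0 0 0 0.605; 0 0 0 0 0 0 0.605' | tail -1
python3 -c "
from h import *
mm(3)"
python3 -m creep '0 0 0 0 0 0 0.6045; 0 0 0 0 0 0 0.6045; 0 0 0 0 0 0 0.6045; 0 0 0 0 0 0 0.6045' | tail -1
python3 -c "
from h import *
mm(3);look((83,88),'p5.png')"
```

```text
width: 34.0
t 37.78 M,Fz,w [-0.048 -5.16  33.699]
width: 33.6
t 38.27 M,Fz,w [-2.2000e-02 -4.9680e+00  3.3917e+01]
[614.1 168.1 272.1] M [ 0.04  -0.008  0.006] F [ 0.39 -0.28 -4.48] w 33.730879129193596 38.3167 M.stud 0.01312604339906855
```

View pics/p5.png

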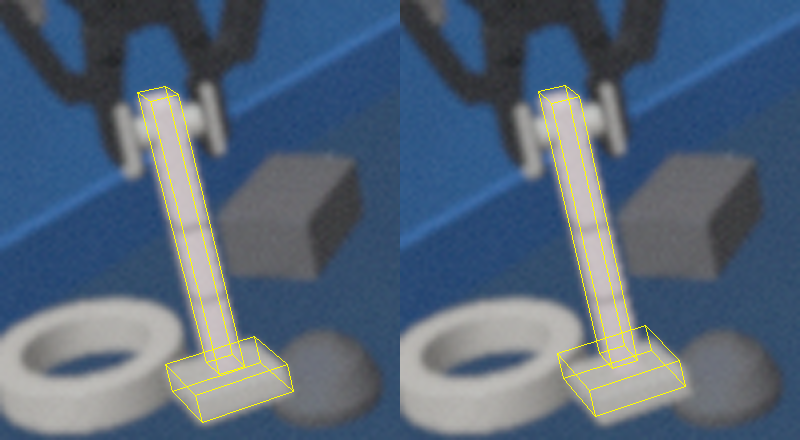

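About 85–86°. One small further easing.

```bash
python3 -m creep '0 0 0 0 0 0 0.604; 0 0 0 0 0 0 0.604; 0 0 0 0 0 0 0.604; 0 0 0 0 0 0 0.604' | tail -1
python3 -c "
from h import *
mm(3);look((86,90),'p6.png')"
```

```text
width: 34.3
t 38.8 M,Fz,w [-0.055 -5.224 33.991]
[614.1 168.1 272. ] M [-0.048 -0.038 -0.003] F [ 1.09 -1.27 -5.4 ] w 34.071234945936084 38.85 M.stud -0.057181458800892
```

View pics/p6.png

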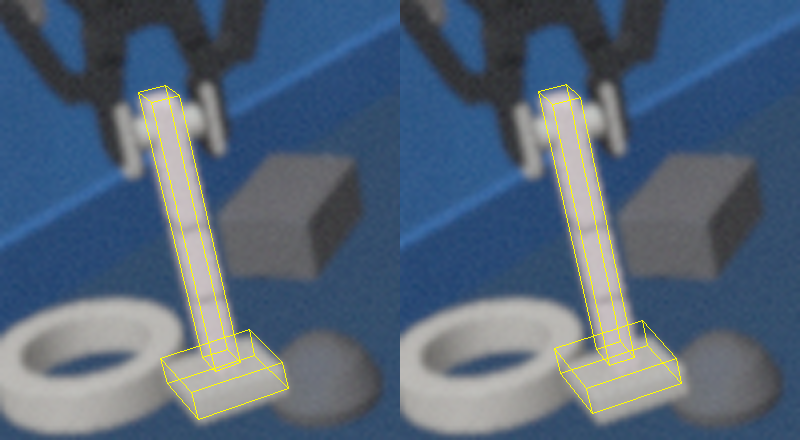

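```bash
python3 -m creep '0 0 0 0 0 0 0.6037; 0 0 0 0 0 0 0.6037; 0 0 0 0 0 0 0.6037; 0 0 0 0 0 0 0.6037' | tail -1
python3 -c "
from h import *
mm(4);look((86,90),'p7.png')"
```

```text
width: 33.8
t 39.38 M,Fz,w [-0.053 -5.306 33.818]
[614.1 168.1 272. ] M [ 0.016 -0.037  0.002] F [ 0.01 -0.69 -5.17] w 34.14762372933698 39.4333 M.stud -0.02447868620621711
```

View pics/p7.png

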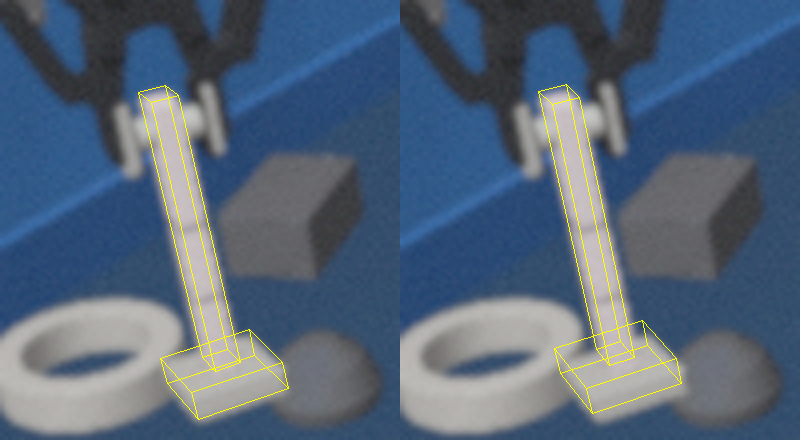

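```bash
python3 -m creep '0 0 0 0 0 0 0.6033; 0 0 0 0 0 0 0.6033; 0 0 0 0 0 0 0.6033; 0 0 0 0 0 0 0.6033' | tail -1
python3 -c "
from h import *
mm(4);look((86,90),'p8.png')"
```

```text
width: 34.0
t 39.97 M,Fz,w [-2.1000e-02 -5.1950e+00  3.3993e+01]
[614.1 168.1 272. ] M [ 0.013  0.023 -0.016] F [ 0.28 -0.17 -5.13] w 33.68753693447012 40.0167 M.stud 0.02598835320054521
```

View pics/p8.png

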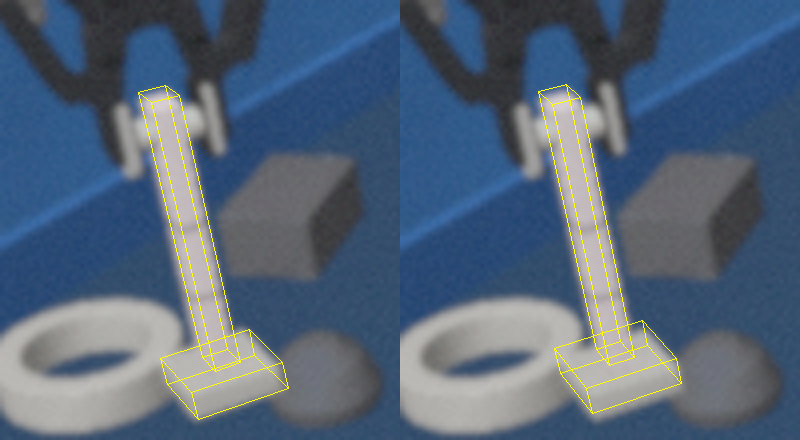

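It's hanging within about 0.05 rad of plumb, still, with the moment near 0. Tighten firmly.

```bash
python3 -m creep '0 0 0 0 0 0 0.61; 0 0 0 0 0 0 0.62; 0 0 0 0 0 0 0.7; 0 0 0 0 0 0 1; 0 0 0 0 0 0 1; 0 0 0 0 0 0 1'
python3 - <<'E'
from h import *
mm(2); goto([505.5,-234.5,200])
E
```

```text
clock: 40.52
eef_pos: [614.1, 168.1, 250.8]
tool_rot: [3.141, -0.0, 1.059]
force: [-1.1, 0.4, -5.3]
width: 32.8
t 40.62 M,Fz,w [-0.04  -5.429 32.625]
t 40.6167 pos [614.1 168.1 250.7] rot [ 3.1412e+00 -3.0000e-04  1.0592e+00] shift [-10.107   2.56    1.266] F [-1.2 -0.2 -6.2] M [-0.036 -0.03   0.003] w 32.39
```

```bash
python3 -m creep '-0.1 0.025 0 0 0 0 1; -0.29 0.07 0 0 0 0 1; -0.58 0.15 0 0 0 0 1; -0.97 0.25 0 0 0 0 1; -1.45 0.37 0 0 0 0 1; -2.03 0.52 0 0 0 0 1; -2.66 0.68 0 0 0 0 1; -3.29 0.83 0 0 0 0 1; -3.92 0.99 0 0 0 0 1; -4.55 1.15 0 0 0 0 1' | head -2
python3 -m creep '-0.63 0.16 0 0 0 -1 1; -1.26 0.32 0 0 0 -2 1; -1.89 0.48 0 0 0 -3 1; -2.52 0.64 0 0 0 -4 1; -3.1 0.79 0.03 0 0 -5 1; -3.63 0.92 0.1 0 0 -6 1; -4.12 1.04 0.2 0 0 -7 1; -4.55 1.15 0.3 0 0 -8 1; -4.94 1.25 0.4 0 0 -9 1; -5.23 1.32 0.5 0 0 -9.8 1'
python3 - <<'E'
from h import *
goto([505.5,-234.5,180],1.23)
E
```

```text
clock: 41.45
eef_pos: [564.0, -15.9, 250.8]
clock: 42.28
eef_pos: [506.9, -224.8, 230.6]
tool_rot: [3.141, 0.002, 1.228]
force: [0.1, -1.0, -5.1]
width: 32.8
turn deg [ 0.01  0.11 -0.13]
t 42.2833 pos [ 506.9 -224.8  230.6] rot [3.1414e+00 1.9000e-03 1.2277e+00] shift [-0.237  0.049  1.265] F [ 0.1 -1.  -5.1] M [-0.017 -0.011 -0.015] w 32.76
```

```bash
python3 -m creep '-0.05 0.01 0.2 0 0 0 1; -0.1 0.02 0.5 0 0 0 1; -0.1 0.02 0.8 0 0 0 1; -0.1 0.02 1.1 0 0 0 1; -0.1 0.02 1.35 0 0 0 1; -0.1 0.02 1.5 0 0 0 1; -0.1 0.02 1.6 0 0 0 1; -0.1 0.02 1.65 0 0 0 1; -0.1 0.02 1.65 0 0 0 1; -0.1 0.02 1.65 0 0 0 1'
python3 - <<'E'
from h import *
goto([505.5,-234.5,137],1.23)
d=ctrl.get_image("side");s,R,st,*_=stud();k=4
u0,v0=220,60
base=cv2.resize(d["img"][v0:v0+140,u0:u0+100,::-1],None,fx=k,fy=k,interpolation=cv2.INTER_CUBIC);out=[]
st=s["eef_pos"]-23*R[:,2]
for g in(86,90):
    im=base.copy();wire(d,st,s["tool_rot"][2]-np.pi/2,g,im,k,u0,v0,(0,255,255));out.append(im)
cv2.imwrite("pics/q1.png",np.hstack(out))
E
```

```text
clock: 43.12
eef_pos: [508.6, -225.4, 165.1]
tool_rot: [3.14, -0.0, 1.23]
force: [0.3, 0.2, -5.1]
width: 32.8
turn deg [ 0.07 -0.01  0.02]
t 43.1167 pos [ 508.6 -225.4  165.1] rot [ 3.1404e+00 -3.0000e-04  1.2303e+00] shift [-0.241  0.003  0.701] F [ 0.3  0.2 -5.1] M [-0.014 -0.066 -0.031] w 32.76
```

View pics/q1.png

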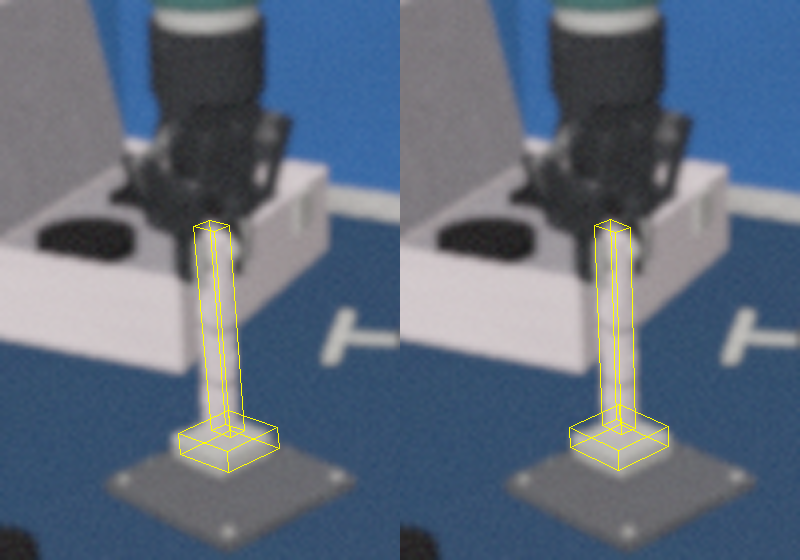

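Plumb within about 2° above the plate. I'll centre it and lower towards contact.

```bash
python3 -m creep '-0.08 0.02 0.08 0 0 0 1; -0.16 0.04 0.2 0 0 0 1; -0.24 0.06 0.32 0 0 0 1; -0.24 0.06 0.42 0 0 0 1; -0.24 0.06 0.48 0 0 0 1; -0.24 0.06 0.52 0 0 0 1; -0.24 0.06 0.55 0 0 0 1; -0.24 0.06 0.58 0 0 0 1; -0.24 0.06 0.6 0 0 0 1; -0.24 0.06 0.6 0 0 0 1'
python3 - <<'E'
from h import *
mm(2);goto([508,-235.5,137],1.23)
E
```

```text
clock: 44.0
eef_pos: [508.4, -235.3, 142.5]
tool_rot: [3.139, 0.0, 1.23]
force: [-2.3, 1.3, 7.7]
width: 32.9
t 44.1 M,Fz,w [ 0.572  6.512 32.838]
turn deg [0.16 0.02 0.03]
t 44.1 pos [ 508.2 -235.2  142.4] rot [3.1387e+00 3.0000e-04 1.2305e+00] shift [-0.008 -0.004  0.136] F [-2.1  0.5  6.1] M [ 0.151  0.564 -0.012] w 32.64
```

```bash
python3 - <<'E'
from h import *
d=ctrl.get_image("side");s,R,st,*_=stud();k=5
u0,v0=225,95
im=cv2.resize(d["img"][v0:v0+110,u0:u0+100,::-1],None,fx=k,fy=k,interpolation=cv2.INTER_CUBIC);b=im.copy()
st=np.array([s["eef_pos"][0],s["eef_pos"][1],160.])
wire(d,st,s["tool_rot"][2]-np.pi/2,90,im,k,u0,v0,(0,255,255))
cv2.imwrite("pics/q2.png",cv2.resize(np.hstack([b,im]),(800,440)))
E
```

```text
(no output)
```

View pics/q2.png

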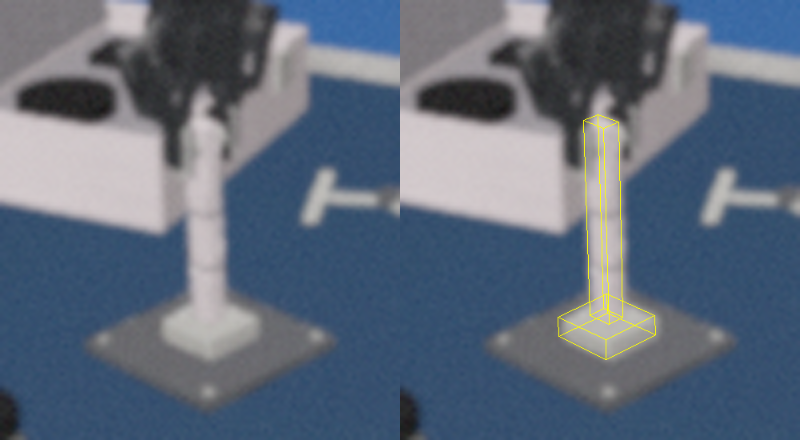

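The foot is on the plate, the post upright, and the foot centred among the four screws, with net contact about 11 N. I'll press lightly to flatten the foot, ease the grip so it settles, then check before opening.

```bash
python3 -m creep '0 0 0.02 0 0 0 1; 0 0 0.02 0 0 0 0.625; 0 0 0.02 0 0 0 0.612; 0 0 0.02 0 0 0 0.608; 0 0 0.02 0 0 0 0.606; 0 0 0.02 0 0 0 0.605; 0 0 0.02 0 0 0 0.604; 0 0 0.02 0 0 0 0.604; 0 0 0.02 0 0 0 0.604'
python3 - <<'E'
from h import *
mm(2)
d=ctrl.get_image("side");k=5
u0,v0=225,95
cv2.imwrite("pics/q3.png",cv2.resize(d["img"][v0:v0+110,u0:u0+110,::-1],None,fx=k,fy=k,interpolation=cv2.INTER_CUBIC))
E
```

```text
clock: 44.9
eef_pos: [508.8, -235.4, 142.2]
tool_rot: [3.137, 0.0, 1.231]
force: [-2.4, -0.6, 10.5]
width: 33.7
t 45.0 M,Fz,w [ 0.538  9.521 33.807]
```

View pics/q3.png

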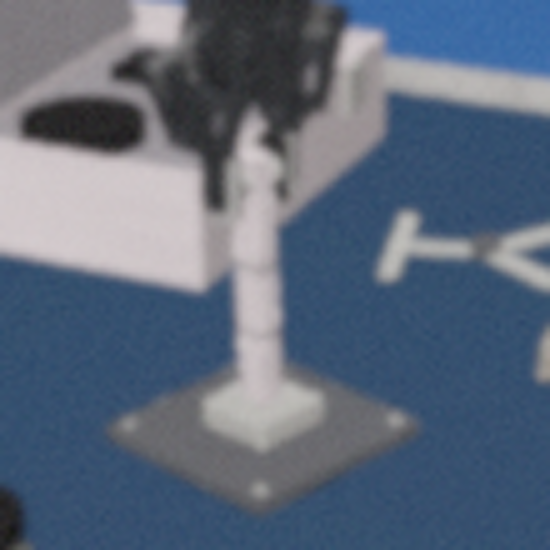

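```bash
python3 -m creep '0 0 -0.01 0 0 0 0.604; 0 0 -0.02 0 0 0 0.603; 0 0 -0.02 0 0 0 0.602; 0 0 -0.02 0 0 0 0.6; 0 0 -0.02 0 0 0 0.595; 0 0 -0.02 0 0 0 0.58; 0 0 -0.02 0 0 0 0.55; 0 0 -0.02 0 0 0 0.5; 0 0 -0.02 0 0 0 0.4; 0 0 -0.02 0 0 0 0.3'
python3 - <<'E'
from h import *
mm(2)
d=ctrl.get_image("side");k=5
u0,v0=225,95
cv2.imwrite("pics/q4.png",cv2.resize(d["img"][v0:v0+110,u0:u0+110,::-1],None,fx=k,fy=k,interpolation=cv2.INTER_CUBIC))
E
```

```text
clock: 45.88
eef_pos: [507.3, -235.3, 140.6]
tool_rot: [3.141, -0.0, 1.23]
force: [0.8, 1.1, 0.6]
width: 59.7
t 45.98 M,Fz,w [7.0000e-03 2.8100e-01 5.9932e+01]
```

View pics/q4.png

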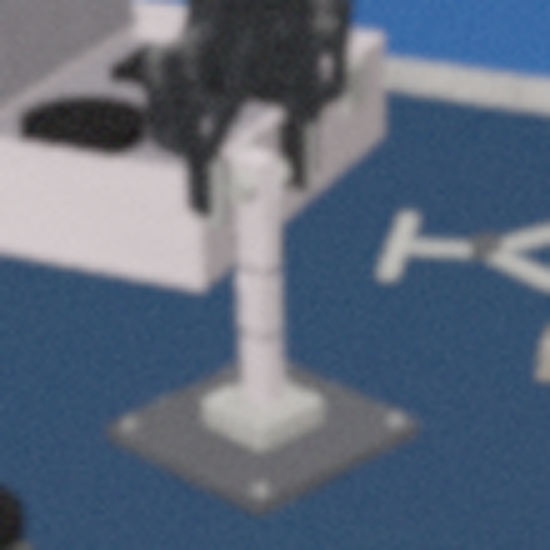

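Released: the post stands on the plate and the wrist force is near zero. I'll retreat straight up, clear of the post.

```bash
python3 -m creep '0 0 -0.1 0 0 0 0.3; 0 0 -0.3 0 0 0 0.3; 0 0 -0.6 0 0 0 0.3; 0 0 -1 0 0 0 0.3; 0 0 -1.5 0 0 0 0.3; 0 0 -2 0 0 0 0.3; 0 0 -2.4 0 0 0 0.3; 0 0 -2.7 0 0 0 0.3; 0 0 -2.8 0 0 0 0.3; 0 0 -2.8 0 0 0 0.3'
python3 - <<'E'
from h import *
for n in("side","top"):
    d=ctrl.get_image(n);cv2.imwrite(f"pics/f_{n}.png",d["img"][:,:,::-1])
    if n=="side":
        k=5;u0,v0=225,95
        im=cv2.resize(d["img"][v0:v0+110,u0:u0+80,::-1],None,fx=k,fy=k,interpolation=cv2.INTER_CUBIC);b=im.copy()
        wire(d,np.array([505.5,-234.5,160.]),-.341,90,im,k,u0,v0,(0,255,255));cv2.imwrite("pics/f_z.png",np.hstack([b,im]))
E
```

```text
clock: 46.87
eef_pos: [507.9, -235.4, 254.2]
tool_rot: [3.138, 0.0, 1.23]
force: [-0.1, 0.2, 0.7]
width: 59.9
```

View pics/f_z.png

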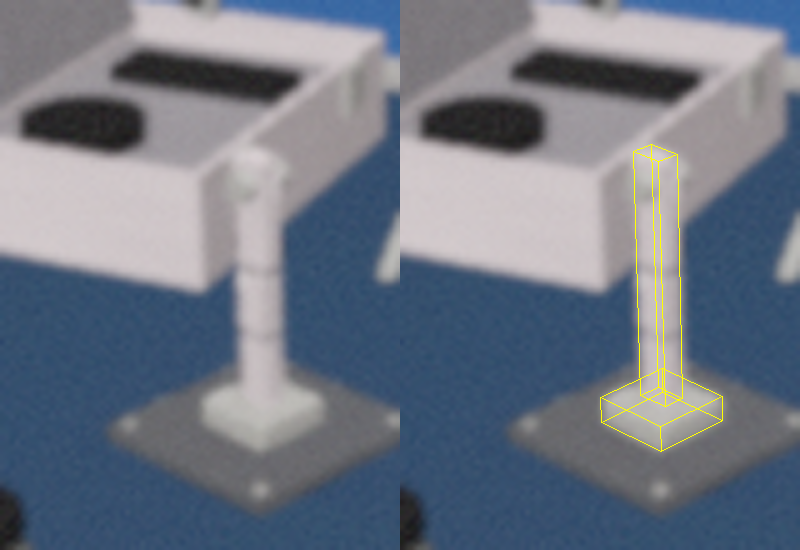

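View pics/f_side.png

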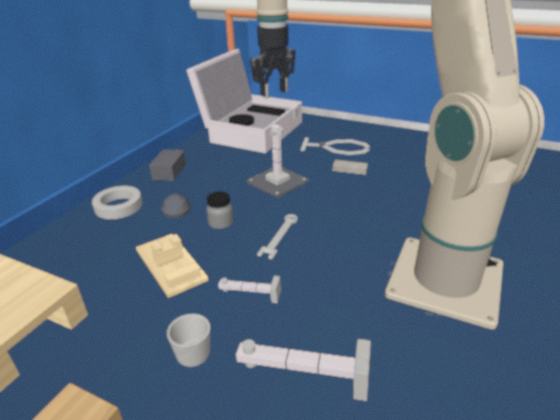

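View pics/f_top.png

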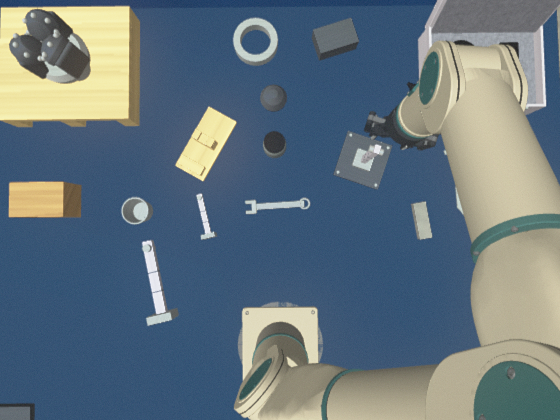

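The post stands upright on the plate at (277,160) in side and (367,157) in top. The wireframe drawn at the plate centre fits the foot to within 1–2 mm, the bystanders look unmoved, and the gripper is clear. I'll hand in.

```bash
python3 -c "
from cell import ctrl
print(ctrl.finish_job(), ctrl.read_state()['clock'])"
```

```text
the job is handed in; nothing more can be done
the job is handed in; nothing more can be done
```

The gauge post stands upright in the middle of the plate, but one part was not done as asked: it did not lie level as it came clear of the cradle. I handed the job in at about 47 s of the 64 s allowed.

**Lift (fell short):** At the fixed grip of about 60 N the studs turned slowly in the pads. On the final lift the foot stayed on the cradle block until the post was roughly 35–39° below level, and only then came clear.
- On the first lift it sagged to about 45°. I tilted the tool to bring it up, but it slipped again within about 10° of level, so I laid it back in the cradle and lifted again more slowly.
- That second lift was still hinging on the block, so I lowered the post and gripped about 4 mm deeper for a third lift. That made little difference.

**Swing and re-grip:** I eased the grip in small steps with the gripper pointing down. The post came to hang still at about 3–4° from plumb in the side view, with the wrist moment near zero, and I then tightened it firmly.

**Placing:** I lowered it to contact with the plate, eased the grip so the foot settled, and then opened. A model outline drawn at the measured plate centre fits the foot to about 1–2 mm.

**Last checks:**
- Wrist force was near zero after release, and the gripper is clear above the post.
- The other things on the bench look unmoved in both cameras.
- The wrist force readings I took stayed below about 15 N.

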